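Unhook a locked drive caddy from its test dock

TASK

Take the drive caddy out of its test dock. First draw the lock bar straight up out of its well and stand it upright in the narrow compartment of the parts tray; then raise the handle end of the caddy and draw its tongue out from under the dock's lip, and lay the caddy flat, right way up, in the wide compartment, setting it down gently rather than dropping it. Leave the multimeter on the left, the fan and the solder spool where they are.

Things in the scene. Friction and masses are not known exactly. Their poses are not given: they have to be found in the camera images.
- dock: Grey test dock, 223 x 100 mm, 54 mm high, fixed. Origin on the desk under the middle of the caddy's seat; x runs from the lip to the lock well, z up. The flat seat is 30 mm above the desk; side guides at y = +-42 mm rise 16 mm above it (x -92 to 30 mm). A tower (x 83 to 123, y -20 to 20 mm) rises 24 mm above the seat: its face stops the caddy sliding to +x, and the lock well is sunk in its top.
- well_mouth (a point): Centre of the mouth of the lock well in the top of the dock's tower, 54 mm above the desk, at x = 101.5 mm of the dock. The well is 27 mm (dock x) by 23 mm (dock y) and 46 mm deep.
- lip_edge (a point): Middle of the lower edge of the dock's retaining lip: dock x = -77 mm, 12 mm above the seat. The lip, 8 mm thick, hangs over the caddy's tongue from a back wall at dock x = -92 mm.
- lock_bar: Steel lock bar, 24 (x) x 20 (y) x 98 mm tall, 0.15 kg, upright in the lock well. Origin at the centre of its foot, z up, x as the dock's. A nose 20 mm wide juts to -x, to 28.5 mm from the axis, 48 to 60 mm above the foot; it covers the caddy's keeper block by 7 mm, 4 mm above it, so the caddy cannot tilt. Grip the plain top (60 to 98 mm above the foot) across y. It stands freely on a flat floor.
- caddy: Aluminium drive caddy with a 100 x 70 x 11 mm disk fixed on top, 0.32 kg. Origin at its underside, on the seat above the dock's origin; x from tongue to handle as the dock's, z up. Plate 6 mm thick, 80 mm wide, x = -75 to 80 mm; a keeper block at x = 70 to 80 mm stands 22 mm above the underside. 3 mm play fore and aft in the dock.
- caddy_handle (a point): Grip point of the caddy's black handle: a bridge on two posts, x = 40 to 66 mm, 12 mm thick in y, its top 46 mm above the caddy's underside; this point is at x = 53 mm, 40 mm above the underside. Grip it from above across its 12 mm (caddy y).
- caddy_tongue (a point): End of the caddy's tongue (50 mm wide, 6 mm thick): caddy x = -89 mm, 3 mm above the underside. To free the caddy, turn it about this end so that the handle end rises by 0.2 to 0.5 rad (0.3 is good) and is above the tower; then draw it 20 mm or more along its own x axis, away from the lip, and lift it off.
- tray: Grey plastic parts tray, 226 x 192 mm and 22 mm high, fixed to the desk. Origin on the desk surface at its centre, x along its length, z up. Floor 4 mm above the desk, walls 22 mm high, all round and one along x between the two compartments.
- wide_floor (a point): Centre of the floor of the tray's wide compartment, 204 mm (x) by 112 mm (y), for the caddy.
- narrow_floor (a point): Centre of the floor of the tray's narrow compartment, 204 mm (x) by 66 mm (y), for the lock bar.
- multimeter: Multimeter, 142 x 69 x 44 mm, lying on the desk at the left of the work; bystander. Origin at the centre of its underside.
- fan: Black case fan, 80 x 80 x 25 mm; bystander. Origin at the centre of its underside.
- solder: Solder spool, 53 mm across, 33 mm high; bystander. Origin at the centre of its underside.
Mind the look-alikes: they are no part of the job. There is more than one size of the lock_bar; the job needs the larger.

How it is judged:
On the way, in this order (a step that is already met when the one before it is completed fails the run):
1. the lock bar stands upright and let go in the narrow compartment, the caddy still in the dock (z of lock_bar in the frame of narrow_floor below 0.004 m and y of lock_bar in the frame of narrow_floor between -0.033 and 0.033 m and x of lock_bar in the frame of narrow_floor between -0.102 and 0.102 m and angle between lock_bar's own z axis and vertical below 0.1 rad and contact force between the fingers and lock_bar below 0.1 N and distance between caddy and dock below 0.036 m), for 0.2 s.
2. the caddy has been unhooked and is clear of the dock (distance between caddy and dock above 0.12 m), for 0.1 s.
At the end, for the whole second after the job is handed in: The lock bar stands upright (within 0.1 rad) on the floor of the tray's narrow compartment and the caddy lies flat (within 0.05 rad, underside within 4 mm of the floor), right way up, in the wide compartment; both released and at rest (z of lock_bar in the frame of narrow_floor below 0.004 m and y of lock_bar in the frame of narrow_floor between -0.033 and 0.033 m and x of lock_bar in the frame of narrow_floor between -0.102 and 0.102 m and angle between lock_bar's own z axis and vertical below 0.1 rad and z of caddy in the frame of wide_floor below 0.004 m and y of caddy in the frame of wide_floor between -0.03 and 0.03 m and x of caddy in the frame of wide_floor between -0.04 and 0.04 m and angle between caddy's own z axis and vertical below 0.05 rad and linear speed of each of caddy, lock_bar below 0.02 m/s); the robot touches nothing.
It fails at once if the caddy is dropped (falls free by more than about 25 mm) (linear speed of caddy above 0.7 m/s and contact force between the fingers and caddy below 0.1 N).
It fails at once if the multimeter, the fan or the solder spool is shifted by more than 20 mm (distance of any of multimeter, fan, solder from where it was at the start of the episode above 0.02 m).
It also fails if it takes over 51 s, if anything falls off the work surface, if the arm or the gripper's body presses on something with over 40 N, if the wrist force passes 120 N, or if a joint passes its speed limit or range.

ROBOT

A 6-joint arm with a two-finger parallel gripper is mounted at the origin on a cart in front of the work surface, level with it; the furniture and walls round the work are solid. World frame = base frame: x ahead of the robot, y to its left, z up, the work surface at z = 0. Lengths are in m, angles in rad, forces in N, time in s.
With the tool pointing down it reaches from about 0.375 to 0.9 m from the base axis. Payload 3.1 kg.
Tool frame: the origin (TCP) lies midway between the tips of the shut fingers; the grasp point (between the pads) lies 19 mm behind it; z points along the fingers, y is the direction in which the jaws open and shut (so a half turn about z gives the same grasp; the last joint's range is limited). The gripper opens to 85 mm and grips with 20 to 120 N. Pads are 22 mm wide; open, the fingers measure 114 mm over their backs; the gripper's body (76 mm by 85 mm) begins 54 mm behind the grasp point. The pads swing forward as they close: fully open they stand 13 mm farther back than shut.
Start: joints at [-1.431, 0.527, 1.433, -0, 1.181, -0.178], TCP at [0.196, -0.593, 0.231] pointing down, gripper open.
Joint ranges: [-3.08, 3.08], [-0.75, 2.2], [0.22, 2.44], [-1.43, 4.57], [0, 2.65], [-2.85, 2.85]. Speed limits (rad/s): [2.79, 2.79, 3.14, 3.14, 3.14, 3.14].

INTERFACE

Orientations are given as a unit quaternion [x, y, z, w].
In Python, from station import manip gives the robot as it stands.
- The arm moves only by the tool servo_tool, never from a script. Its argument "motion" is a list of rows, each a list of 7 numbers: the shift along the tool's x, y, z in mm, then the turn, a rotation vector about the tool's x, y, z in rad, then the opening, from -1 (shut) to 1 (fully open), so that 0 is half open. In form: [[x, y, z, rx, ry, rz, hand], ...]. A call has 1 to 12 rows; each row shifts and turns the pose as measured when the row begins, along the tool's axes as they then stand; what a row does not reach is not made up. A row lasts 1/12 s, in which the tool goes at most 41.7 mm and 7.16 degrees, less where a joint would pass 70% of its speed; a pose out of reach is approached as far as the arm can. A call with a gripper value outside its range is refused whole. The fingers move at their own pace and stop on an object; "grip_force" is the grip in N (left out, the last holds). Time passes only in rows, so rows that do not move let the fingers close. It gives the time, the measured TCP pose, the force and the opening at its end, in the units of the state.
- manip.sense(): the state, without advancing time (a new reading comes with each control period).
- manip.snapshot(name): name is "scene" or "top" or "wrist"; returns a dict with "frame" (480x640x3 uint8, red, green, blue), "mtx" (3x3 intrinsics, pixels), "dist_coeffs" ([k1, k2, p1, p2, k3] as OpenCV has them; the pictures are not rectified), "world_from_camera" (4x4, takes a point from camera to world coordinates). Camera axes: x right, y up, looking along -z (the intrinsics and any distortion apply to the point x, -y, -z); pixel columns grow to the right and rows downward; lengths in m; the calibration is good to about 2 mm. A picture is of the moment at which its call begins. There is no depth.
- manip.sign_off(): hands the job in, once; it reports no verdict.
The state is a dict: "t": time; "q": joint angles; "qd": joint speeds; "tau": joint torques, N m; "tcp_pos": TCP position; "tool_rot": TCP orientation; "force": force on the tool from outside, world axes, zero at the start; "ft_torque": the same for the moment, N m; "finger_gap": opening from 0.0 (shut) to 1.0 (fully open).
Only numpy, scipy, OpenCV 4.12 (cv2) and the standard library are available. Lean on these libraries where they do the work, as an engineer would, in place of code of your own. Each camera call takes 0.05 s, during which the arm holds its last target.

## Working session

There is one attempt and no reset: what is moved stays moved. The work goes in short steps, Python scripts to look and compute and a tool call to move; the robot and the scene stay as the last step left them, time stands still between calls to the robot, and variables do not carry over. Pictures are saved under pics/ and viewed, and the job is handed in when it is done.

Besides the shell and the picture viewer there is one more tool, called after "Emit:" in YAML: its name, and indented under it one key for each argument. servo_tool: Moves the arm, as the interface text tells. Its arguments: {"type":"object","properties":{"motion":{"type":"array"},"grip_force":{"type":"number"}},"required":["motion"]}

```bash
ls; mkdir -p pics; cat > h.py <<'E'
import numpy as np, cv2
from station import manip
def snap(n,f):
    s=manip.snapshot(n); cv2.imwrite('pics/'+f+'.png',s['frame'][:,:,::-1]); np.savez('pics/'+f+'.npz',**{k:np.array(v) for k,v in s.items()}); return s
def load(f): return dict(np.load('pics/'+f+'.npz'))
def ray(s,px):
    u=cv2.undistortPoints(np.array([[px]],float),np.array(s['mtx']),np.array(s['dist_coeffs']))[0,0]
    T=np.array(s['world_from_camera']); d=T[:3,:3]@np.array([u[0],-u[1],-1]); return T[:3,3],d
def onz(s,px,z):
    o,d=ray(s,px); return o+d*(z-o[2])/d[2]
def proj(s,P):
    T=np.linalg.inv(np.array(s['world_from_camera'])); P=np.atleast_2d(P).astype(float)
    c=P@T[:3,:3].T+T[:3,3]; c=c*[1,-1,-1]
    return cv2.projectPoints(c,np.zeros(3),np.zeros(3),np.array(s['mtx']),np.array(s['dist_coeffs']))[0][:,0]
E
python3 - <<'E'
from h import *
for n in ['scene','top','wrist']: 
    s=snap(n,n+'0'); print(n,np.round(s['world_from_camera'],3).tolist())
print(manip.sense())
E
```

```text
pics
scene [[0.462, 0.449, -0.765, -0.525], [-0.887, 0.243, -0.393, -0.528], [0.01, 0.86, 0.511, 0.761], [0.0, 0.0, 0.0, 1.0]]
top [[-0.188, 0.918, -0.35, -0.123], [-0.982, -0.173, 0.074, 0.138], [0.007, 0.358, 0.934, 1.802], [0.0, 0.0, 0.0, 1.0]]
wrist [[0.313, 0.9, 0.303, 0.273], [-0.95, 0.297, 0.097, -0.567], [-0.002, -0.318, 0.948, 0.372], [0.0, 0.0, 0.0, 1.0]]
{'t': 0.15, 'q': array([-1.43048060e+00,  5.28264919e-01,  1.43360934e+00,  6.17795033e-06,
        1.18142658e+00, -1.78491950e-01]), 'qd': array([-0.00120522, -0.00215042, -0.00266107,  0.00122593, -0.0006569 ,
        0.00014952]), 'tau': array([ 7.06338069e-04, -4.42742658e+01, -1.78276259e+01, -2.00701697e-04,
        5.63383772e-03,  3.01779721e-06]), 'tcp_pos': array([ 0.19585198, -0.5929354 ,  0.23055045]), 'tool_rot': array([ 9.87321913e-01,  1.58728415e-01,  1.91582441e-05, -8.53881595e-04]), 'force': array([-0.45732028,  0.43421098,  0.15043676]), 'ft_torque': array([-0.06457749, -0.05396289,  0.04167204]), 'finger_gap': 0.9945944496537678}
```

View pics/scene0.png

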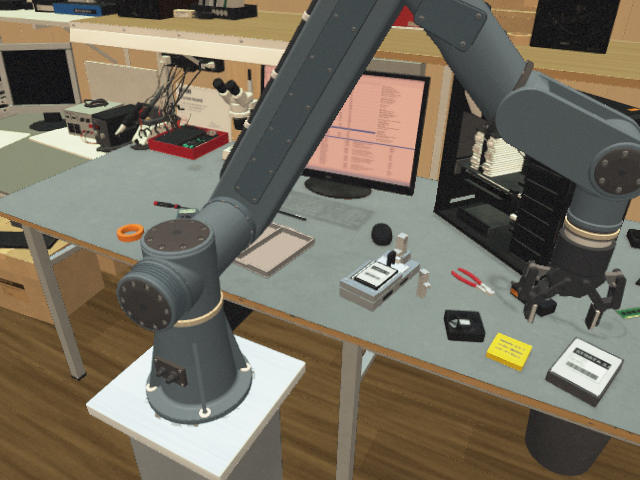

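View pics/top0.png

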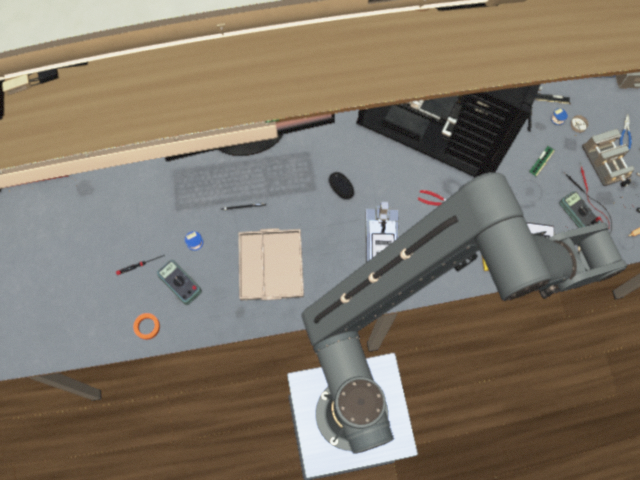

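View pics/wrist0.png

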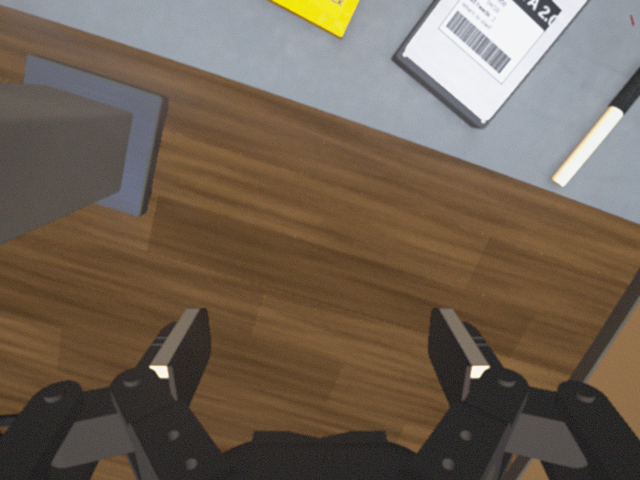

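```bash
python3 - <<'E'
from h import *
a=cv2.imread('pics/top0.png')[180:320,220:430]; cv2.imwrite('pics/c1.png',cv2.resize(a,None,fx=3.8,fy=3.8,interpolation=cv2.INTER_CUBIC))
a=cv2.imread('pics/scene0.png')[210:330,220:440]; cv2.imwrite('pics/c2.png',cv2.resize(a,None,fx=3.6,fy=3.6,interpolation=cv2.INTER_CUBIC))
s=load('top0')
for p in [(239,231),(301,230),(302,299),(240,300),(263,231),(264,300),(368,208),(396,208),(384,210)]: print(p,onz(s,p,0.022).round(3))
E
```

```text
(239, 231) [0.606 0.232 0.022]
(301, 230) [0.574 0.042 0.022]
(302, 299) [0.357 0.079 0.022]
(240, 300) [0.387 0.261 0.022]
(263, 231) [0.593 0.158 0.022]
(264, 300) [0.374 0.19  0.022]
(368, 208) [ 0.608 -0.178  0.022]
(396, 208) [ 0.592 -0.265  0.022]
(384, 210) [ 0.592 -0.226  0.022]
```

View pics/c1.png

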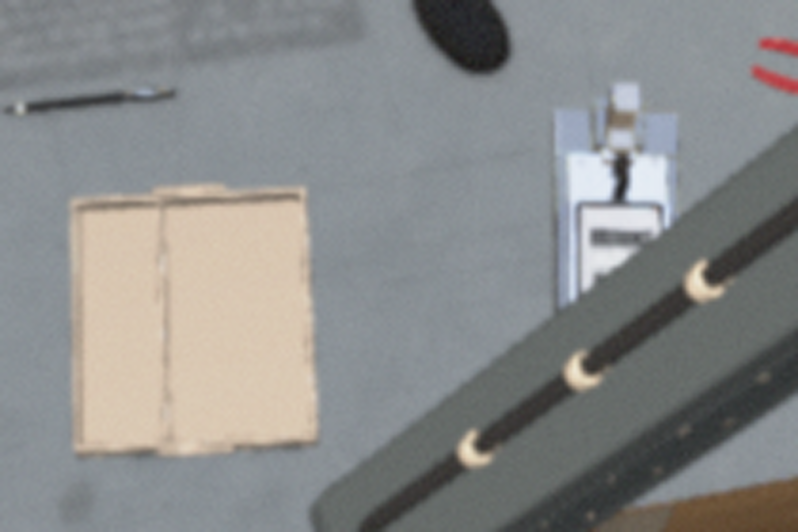

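View pics/c2.png

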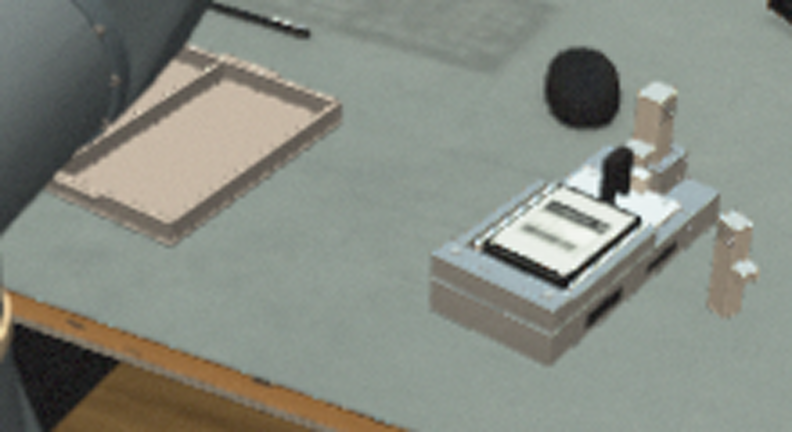

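```bash
python3 - <<'E'
from h import *
s=load('top0');c=load('scene0')
b=onz(s,(384.5,205.5),.106); print(b,onz(c,(402.5,235.5),.106))
# two-ray
o1,d1=ray(s,(384.5,205.5));o2,d2=ray(c,(402.5,235.5))
A=np.c_[d1,-d2];t=np.linalg.lstsq(A,o2-o1,rcond=None)[0];print(o1+t[0]*d1,o2+t[1]*d2)
f=lambda x,y:(220+x/3.8,180+y/3.8)
for q in [(555,112),(677,115),(560,300),(675,215)]: print(q,onz(s,f(*q),.03).round(3),onz(s,f(*q),.046).round(3))
g=lambda x,y:(220+x/3.6,210+y/3.6)
for q in [(430,258),(550,320),(718,185)]: print(q,onz(c,g(*q),.046).round(3))
for q in [(735,215),(722,310)]: print(q,onz(c,g(*q),.0).round(3),onz(c,g(*q),.08).round(3))
E
```

```text
[ 0.57272114 -0.21401127  0.106     ] [ 0.57092977 -0.21708546  0.106     ]
[ 0.5738862  -0.21460157  0.1031599 ] [ 0.57465702 -0.2160291   0.10377282]
(555, 112) [ 0.601 -0.17   0.03 ] [ 0.595 -0.167  0.046]
(677, 115) [ 0.58  -0.268  0.03 ] [ 0.574 -0.265  0.046]
(560, 300) [ 0.441 -0.138  0.03 ] [ 0.436 -0.136  0.046]
(675, 215) [ 0.495 -0.246  0.03 ] [ 0.489 -0.243  0.046]
(430, 258) [ 0.385 -0.126  0.046]
(550, 320) [ 0.36  -0.224  0.046]
(718, 185) [ 0.565 -0.272  0.046]
(735, 215) [ 0.602 -0.279  0.   ] [ 0.483 -0.305  0.08 ]
(722, 310) [ 0.484 -0.305  0.   ] [ 0.378 -0.329  0.08 ]
```

```bash
cat >> h.py <<'E'
from scipy.spatial.transform import Rotation as R
def Rt(yaw,tilt=0.):
    # tool x along dock x(yaw), z down; tilt>0 = handle end raised (rot about -ydock)
    return R.from_euler('z',yaw)*R.from_euler('y',-tilt)*R.from_euler('x',np.pi)
def plan(pos,rot,n,p0=None,r0=None):
    st=manip.sense()
    if p0 is None: p0=st['tcp_pos']; r0=R.from_quat(st['tool_rot'])
    pos=np.array(pos,float); w=(r0.inv()*rot).as_rotvec()
    print('total',np.round(np.r_[r0.inv().apply(pos-p0)*1000,w],3), 'from',np.round(p0,4))
    p,r=p0,r0
    for i in range(n):
        d=r.inv().apply((pos-p0)/n)*1000; print(np.round(np.r_[d,w/n],[1,1,1,3,3,3]).tolist())
        p=p+(pos-p0)/n; r=r*R.from_rotvec(w/n)
def st():
    s=manip.sense(); e=R.from_quat(s['tool_rot']); X=e.apply([1,0,0]);Z=e.apply([0,0,1])
    print('t',round(s['t'],2),'tcp',s['tcp_pos'].round(4),'X',X.round(4),'yaw',round(np.arctan2(X[1],X[0]),4),'Z',Z.round(4),'F',s['force'].round(1),'gap',round(s['finger_gap'],3),'q',s['q'].round(2))
E
python3 - <<'E'
from h import *
st(); plan([.46,-.18,.28],Rt(-.197),16)
E
```

```text
t 0.15 tcp [ 0.1959 -0.5929  0.2306] X [9.496e-01 3.134e-01 3.000e-04] yaw 0.3188 Z [-2.0e-04  1.7e-03 -1.0e+00] F [-0.5  0.4  0.2] gap 0.995 q [-1.43  0.53  1.43  0.    1.18 -0.18]
total [ 3.80280e+02 -3.09418e+02 -4.88120e+01 -2.00000e-03  0.00000e+00
  5.16000e-01] from [ 0.1959 -0.5929  0.2306]Traceback (most recent call last):
    return bound(*args, **kwds)
TypeError: 'list' object cannot be interpreted as an integer

During handling of the above exception, another exception occurred:

Traceback (most recent call last):
  File "h.py", line 26, in plan
    d=r.inv().apply((pos-p0)/n)*1000; print(np.round(np.r_[d,w/n],[1,1,1,3,3,3]).tolist())
                                            ~~~~~~~~^^^^^^^^^^^^^^^^^^^^^^^^^^^^
TypeError: 'list' object cannot be interpreted as an integer
```

```bash
sed -i 's/print(np.round(np.r_\[d,w\/n\],\[1,1,1,3,3,3\]).tolist())/print(d.round(1).tolist(),(w\/n).round(3).tolist())/' h.py
python3 - <<'E'
from h import *
plan([.46,-.18,.28],Rt(-.197),16)
E
```

```text
total [ 3.80280e+02 -3.09418e+02 -4.88120e+01 -2.00000e-03  0.00000e+00
  5.16000e-01] from [ 0.1959 -0.5929  0.2306]
[23.8, -19.3, -3.1] [-0.0, 0.0, 0.032]
[23.1, -20.1, -3.1] [-0.0, 0.0, 0.032]
[22.5, -20.8, -3.1] [-0.0, 0.0, 0.032]
[21.8, -21.5, -3.1] [-0.0, 0.0, 0.032]
[21.1, -22.2, -3.1] [-0.0, 0.0, 0.032]
[20.4, -22.9, -3.1] [-0.0, 0.0, 0.032]
[19.6, -23.5, -3.1] [-0.0, 0.0, 0.032]
[18.8, -24.2, -3.1] [-0.0, 0.0, 0.032]
[18.0, -24.8, -3.1] [-0.0, 0.0, 0.032]
[17.2, -25.3, -3.1] [-0.0, 0.0, 0.032]
[16.4, -25.9, -3.1] [-0.0, 0.0, 0.032]
[15.6, -26.4, -3.1] [-0.0, 0.0, 0.032]
[14.7, -26.9, -3.1] [-0.0, 0.0, 0.032]
[13.8, -27.3, -3.1] [-0.0, 0.0, 0.032]
[13.0, -27.8, -3.1] [-0.0, 0.0, 0.032]
[12.1, -28.2, -3.1] [-0.0, 0.0, 0.032]
```

Emit:
servo_tool:
  motion:
    - [24, -20, -3, 0, 0, 0.032, 1]
    - [23, -20, -3, 0, 0, 0.032, 1]
    - [22, -21, -3, 0, 0, 0.032, 1]
    - [22, -22, -3, 0, 0, 0.032, 1]
    - [21, -22, -3, 0, 0, 0.032, 1]
    - [20, -23, -3, 0, 0, 0.032, 1]
    - [20, -24, -3, 0, 0, 0.032, 1]
    - [19, -24, -3, 0, 0, 0.032, 1]
    - [18, -25, -3, 0, 0, 0.032, 1]
    - [17, -25, -3, 0, 0, 0.032, 1]
    - [16, -26, -3, 0, 0, 0.032, 1]
    - [15, -26, -3, 0, 0, 0.032, 1]

```text
t: 1.15
tcp_pos: [0.3979, -0.2753, 0.2633]
tool_rot: [0.999, -0.048, -0.002, -0.002]
force: [0.7, -0.6, 0.3]
finger_gap: 0.999
```

```bash
python3 - <<'E'
from h import *
st();plan([.46,-.18,.28],Rt(-.197),5)
E
```

```text
t 1.15 tcp [ 0.3979 -0.2753  0.2633] X [ 0.9953 -0.0965 -0.0041] yaw -0.0967 Z [-0.0036  0.0047 -1.    ] F [ 0.7 -0.6  0.3] gap 0.999 q [-0.84  0.3   1.73  0.    1.12  0.83]
total [ 5.25250e+01 -1.00963e+02 -1.64860e+01 -4.00000e-03  4.00000e-03
  1.00000e-01] from [ 0.3979 -0.2753  0.2633]
[10.5, -20.2, -3.3] [-0.001, 0.001, 0.02]
[10.1, -20.4, -3.3] [-0.001, 0.001, 0.02]
[9.7, -20.6, -3.3] [-0.001, 0.001, 0.02]
[9.3, -20.8, -3.3] [-0.001, 0.001, 0.02]
[8.9, -21.0, -3.3] [-0.001, 0.001, 0.02]
```

Emit:
servo_tool:
  motion:
    - [11, -20, -3, 0, 0, 0.02, 1]
    - [10, -20, -3, 0, 0, 0.02, 1]
    - [10, -20, -3, 0, 0, 0.02, 1]
    - [9, -20, -3, 0, 0, 0.02, 1]
    - [9, -20, -3, 0, 0, 0.02, 1]
    - [0, 0, 0, 0, 0, 0, 1]
    - [0, 0, 0, 0, 0, 0, 1]

```text
t: 1.73
tcp_pos: [0.4641, -0.1711, 0.2789]
tool_rot: [0.995, -0.097, -0.003, -0.004]
force: [-0.2, -0.3, -0.3]
finger_gap: 0.999
```

```bash
python3 - <<'E'
from h import *
st();snap('wrist','wrist1');st();snap('top','top1')
E
```

```text
t 1.73 tcp [ 0.4641 -0.1711  0.2789] X [ 0.9812 -0.1929 -0.0057] yaw -0.1942 Z [-0.0043  0.0079 -1.    ] F [-0.2 -0.3 -0.3] gap 0.999 q [-0.58  0.29  1.69  0.    1.17  1.18]
t 1.78 tcp [ 0.4639 -0.1712  0.2789] X [ 0.981  -0.1938 -0.0057] yaw -0.195 Z [-0.0042  0.0084 -1.    ] F [-0.5  0.5 -0.9] gap 1.005 q [-0.58  0.29  1.69  0.01  1.17  1.18]
```

View pics/wrist1.png

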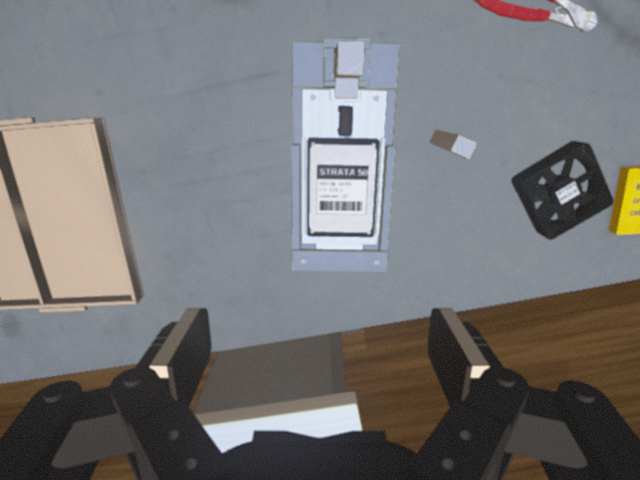

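```bash
python3 - <<'E'
from h import *
a=cv2.imread('pics/wrist1.png')[30:130,280:420]; cv2.imwrite('pics/c3.png',cv2.resize(a,None,fx=5.7,fy=5.7,interpolation=cv2.INTER_CUBIC))
a=cv2.imread('pics/wrist1.png')[130:280,280:420]; cv2.imwrite('pics/c4.png',cv2.resize(a,None,fx=4,fy=4,interpolation=cv2.INTER_CUBIC))
E
```

```text
(no output)
```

View pics/c3.png

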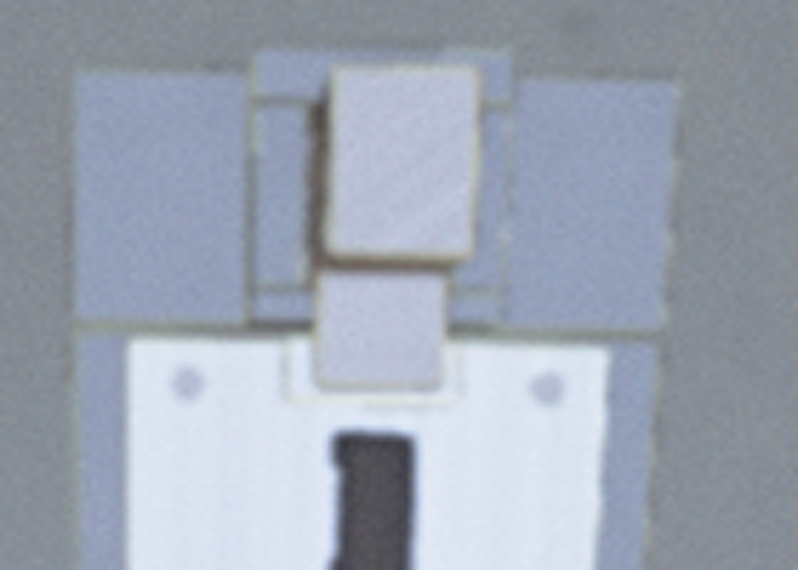

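View pics/c4.png

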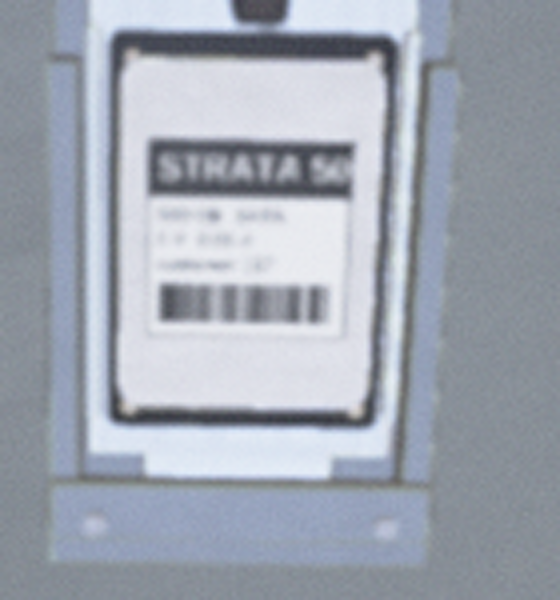

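```bash
python3 - <<'E'
from h import *
s=load('wrist1')
print(s['dist_coeffs'])
f=lambda q:(280+q[0]/5.7,30+q[1]/5.7)
g=lambda q:(280+q[0]/4,130+q[1]/4)
def show(n,qs,z):
    P=np.array([onz(s,q,z) for q in qs]); print(n,P[:,:2].round(4).tolist(),'mean',P.mean(0).round(4)); return P
B=show('bar',[f(q) for q in [(335,67),(480,70),(472,256),(325,252)]],.106)
for i in range(4): d=B[(i+1)%4]-B[i]; print(np.hypot(*d[:2]).round(4),np.arctan2(d[1],d[0]).round(3))
T=show('tower',[f(q) for q in [(253,52),(512,50),(500,322),(248,322)]],.054)
H=show('handle',[f(q) for q in [(335,433),(413,433)]]+[(280+410/5.7,30+560/5.7)],.076)
L=show('lip',[g(q) for q in [(52,562),(425,562),(430,485),(50,485)]],.05)
k=show('disk',[g(q) for q in [(112,35),(397,38),(372,425),(112,420)]],.047)
for P in (T,L,k):
  for i in range(4): d=P[(i+1)%4]-P[i]; print(np.hypot(*d[:2]).round(4),np.arctan2(d[1],d[0]).round(3))
E=show('rear',[f(q) for q in [(75,70),(680,82)]],.054)
Tr=show('tray',[(102,119),(141,302),(47,306),(0,133)],.022)
t=load('top1')
P=np.array([onz(t,(384.5,205.5),.106)]);print(P)
E
python3 - <<'E'
import sys; sys.path.insert(0,'.')
import os; os.chdir('.')
from h import *
a=cv2.imread('pics/top1.png')[180:320,220:430]; cv2.imwrite('pics/c5.png',cv2.resize(a,None,fx=3.8,fy=3.8,interpolation=cv2.INTER_CUBIC))
E
```

```text
[-0.04556282  0.          0.          0.          0.        ]
bar [[0.5845, -0.2085], [0.5805, -0.2271], [0.5581, -0.2223], [0.5624, -0.2032]] mean [ 0.5714 -0.2153  0.106 ]
0.0189 -1.782
0.0229 2.933
0.0196 1.353
0.0228 -0.239
tower [[0.5956, -0.2001], [0.5883, -0.2387], [0.5499, -0.2307], [0.5575, -0.1919]] mean [ 0.5728 -0.2153  0.054 ]
handle [[0.5388, -0.2015], [0.5366, -0.2129], [0.5184, -0.2094]] mean [ 0.5313 -0.2079  0.076 ]
lip [[0.3854, -0.1259], [0.3667, -0.2222], [0.388, -0.2265], [0.4068, -0.1301]] mean [ 0.3867 -0.1762  0.05  ]
disk [[0.5147, -0.1687], [0.5011, -0.2348], [0.406, -0.2144], [0.4201, -0.1491]] mean [ 0.4605 -0.1917  0.047 ]
0.0393 -1.756
0.0392 2.936
0.0395 1.378
0.0389 -0.211
0.0981 -1.762
0.0218 -0.196
0.0982 1.379
0.0218 2.948
0.0675 -1.774
0.0972 2.93
0.0668 1.358
0.0966 -0.204
rear [[0.5984, -0.173], [0.5791, -0.2632]] mean [ 0.5887 -0.2181  0.054 ]
tray [[0.5737, 0.0337], [0.3673, 0.0649], [0.383, 0.1825], [0.5839, 0.1475]] mean [0.477  0.1071 0.022 ]
[[ 0.57272114 -0.21401127  0.106     ]]
```

View pics/c5.png

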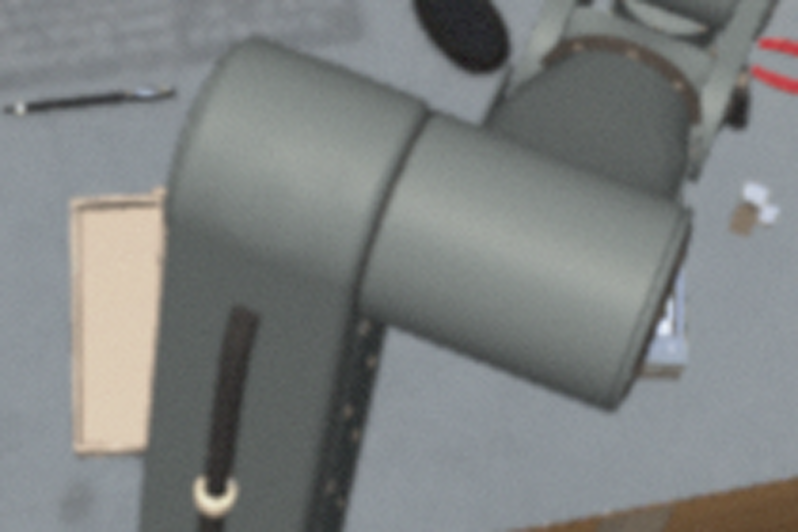

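```bash
python3 - <<'E'
from h import *
st();plan([.5713,-.2153,.14],Rt(-.198),8)
E
```

```text
t 1.83 tcp [ 0.4636 -0.1719  0.2788] X [ 0.9808 -0.1948 -0.006 ] yaw -0.1961 Z [-0.0045  0.0082 -1.    ] F [-0.5  0.6 -1.7] gap 1.0 q [-0.58  0.29  1.69  0.    1.17  1.18]
total [ 1.14898e+02  2.25840e+01  1.37976e+02 -7.00000e-03  6.00000e-03
  2.00000e-03] from [ 0.4636 -0.1719  0.2788]
[14.4, 2.8, 17.2] [-0.001, 0.001, 0.0]
[14.4, 2.8, 17.3] [-0.001, 0.001, 0.0]
[14.3, 2.8, 17.3] [-0.001, 0.001, 0.0]
[14.3, 2.8, 17.3] [-0.001, 0.001, 0.0]
[14.3, 2.7, 17.3] [-0.001, 0.001, 0.0]
[14.3, 2.7, 17.3] [-0.001, 0.001, 0.0]
[14.3, 2.7, 17.3] [-0.001, 0.001, 0.0]
[14.3, 2.7, 17.3] [-0.001, 0.001, 0.0]
```

Emit:
servo_tool:
  motion:
    - [14, 3, 17, -0.001, 0.001, 0, 1]
    - [14, 3, 17, -0.001, 0.001, 0, 1]
    - [14, 3, 17, -0.001, 0.001, 0, 1]
    - [14, 3, 17, -0.001, 0.001, 0, 1]
    - [14, 3, 17, -0.001, 0.001, 0, 1]
    - [14, 3, 17, -0.001, 0.001, 0, 1]
    - [14, 2, 17, 0, 0, 0, 1]
    - [14, 2, 17, 0, 0, 0, 1]
    - [0, 0, 0, 0, 0, 0, 1]
    - [0, 0, 0, 0, 0, 0, 1]

```text
t: 2.67
tcp_pos: [0.5666, -0.2298, 0.1349]
tool_rot: [0.994, -0.105, -0.001, 0.001]
force: [-0.5, -0.3, 0.8]
finger_gap: 0.995
```

```bash
python3 - <<'E'
from h import *
st();plan([.5713,-.2153,.071],Rt(-.198),5)
snap('wrist','wrist2')
E
```

```text
t 2.67 tcp [ 0.5666 -0.2298  0.1349] X [ 0.9779 -0.209  -0.0021] yaw -0.2105 Z [-0.0026 -0.0021 -1.    ] F [-0.5 -0.3  0.8] gap 0.995 q [-0.57  0.63  1.55 -0.    0.96  1.22]
total [ 1.6700e+00 -1.5366e+01  6.3892e+01  3.0000e-03  2.0000e-03 -1.3000e-02] from [ 0.5666 -0.2298  0.1349]
[0.3, -3.1, 12.8] [0.001, 0.0, -0.003]
[0.3, -3.1, 12.8] [0.001, 0.0, -0.003]
[0.3, -3.1, 12.8] [0.001, 0.0, -0.003]
[0.3, -3.1, 12.8] [0.001, 0.0, -0.003]
[0.3, -3.0, 12.8] [0.001, 0.0, -0.003]
```

View pics/wrist2.png

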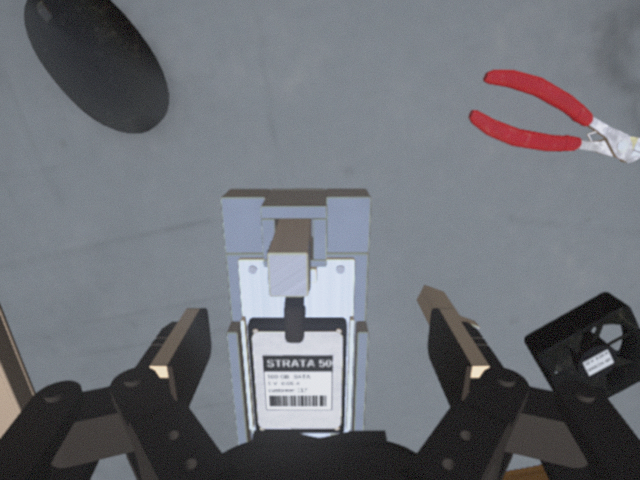

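```bash
python3 - <<'E'
from h import *
s=load('wrist2')
P=np.array([onz(s,q,.106) for q in [(270,254),(311,254),(307,295),(268,295)]]);print(P.round(4),P.mean(0))
E
```

```text
[[ 0.5848 -0.21    0.106 ]
 [ 0.5807 -0.2291  0.106 ]
 [ 0.5598 -0.2224  0.106 ]
 [ 0.5638 -0.2035  0.106 ]] [ 0.57228074 -0.21627579  0.106     ]
```

Emit:
servo_tool:
  motion:
    - [1, -7, 0, 0.002, 0.001, -0.006, 1]
    - [1, -7, 0, 0.001, 0.001, -0.006, 1]
    - [0, -1, 0, 0, 0, -0.001, 1]

```text
t: 2.97
tcp_pos: [0.5701, -0.2157, 0.1371]
tool_rot: [0.995, -0.1, 0.0, -0.0]
force: [-0.2, -0.1, -0.0]
finger_gap: 1.001
```

```bash
python3 - <<'E'
from h import *
st();plan([.5713,-.2153,.071],Rt(-.198),5)
E
```

```text
t 2.97 tcp [ 0.5701 -0.2157  0.1371] X [ 9.802e-01 -1.982e-01  8.000e-04] yaw -0.1996 Z [ 9.e-04  1.e-04 -1.e+00] F [-0.2 -0.1 -0. ] gap 1.001 q [-0.55  0.62  1.56  0.    0.96  1.22]
total [ 1.0340e+00 -6.3100e-01  6.6062e+01 -0.0000e+00 -1.0000e-03 -2.0000e-03] from [ 0.5701 -0.2157  0.1371]
[0.2, -0.1, 13.2] [-0.0, -0.0, -0.0]
[0.2, -0.1, 13.2] [-0.0, -0.0, -0.0]
[0.2, -0.1, 13.2] [-0.0, -0.0, -0.0]
[0.2, -0.1, 13.2] [-0.0, -0.0, -0.0]
[0.2, -0.1, 13.2] [-0.0, -0.0, -0.0]
```

Emit:
servo_tool:
  motion:
    - [0.3, 0, 15, 0, 0, 0, 1]
    - [0.3, 0, 15, 0, 0, 0, 1]
    - [0.3, 0, 15, 0, 0, 0, 1]
    - [0.3, 0, 13, 0, 0, 0, 1]
    - [0, 0, 6, 0, 0, 0, 1]
    - [0, 0, 0, 0, 0, 0, 1]

```text
t: 3.47
tcp_pos: [0.5742, -0.2136, 0.0792]
tool_rot: [0.995, -0.097, 0.006, 0.003]
force: [0.3, 0.2, 0.0]
finger_gap: 1.004
```

```bash
python3 - <<'E'
from h import *
st();plan([.5718,-.2155,.071],Rt(-.198),1)
E
```

```text
t 3.47 tcp [ 0.5742 -0.2136  0.0792] X [ 0.9812 -0.1925  0.013 ] yaw -0.1937 Z [ 0.0119 -0.0065 -0.9999] F [0.3 0.2 0. ] gap 1.004 q [-0.54  0.71  1.59  0.    0.83  1.23]
total [-2.090e+00  2.259e+00  8.204e+00  4.000e-03 -1.300e-02  4.000e-03] from [ 0.5742 -0.2136  0.0792]
[-2.1, 2.3, 8.2] [0.004, -0.013, 0.004]
```

Emit:
servo_tool:
  motion:
    - [-2, 2, 8, 0.004, -0.013, 0.004, 1]
    - [0, 0, 0, 0, 0, 0, 1]

```text
t: 3.63
tcp_pos: [0.5722, -0.2149, 0.0723]
tool_rot: [0.995, -0.098, 0.0, 0.0]
force: [-0.5, -0.8, -0.9]
finger_gap: 0.999
```

```bash
python3 - <<'E'
from h import *
st();plan([.5718,-.2155,.071],Rt(-.198),1)
E
```

```text
t 3.63 tcp [ 0.5722 -0.2149  0.0723] X [ 9.807e-01 -1.956e-01  7.000e-04] yaw -0.1969 Z [ 6.e-04 -5.e-04 -1.e+00] F [-0.5 -0.8 -0.9] gap 0.999 q [-0.54  0.72  1.59 -0.    0.83  1.23]
total [-3.040e-01  6.360e-01  1.314e+00  0.000e+00 -1.000e-03  1.000e-03] from [ 0.5722 -0.2149  0.0723]
[-0.3, 0.6, 1.3] [0.0, -0.001, 0.001]
```

Close; grip.

Emit:
servo_tool:
  motion:
    - [0, 0.5, 1, 0, 0, 0, -0.3]
    - [0, 0, 0, 0, 0, 0, -0.7]
    - [0, 0, 0, 0, 0, 0, -1]
    - [0, 0, 0, 0, 0, 0, -1]
    - [0, 0, 0, 0, 0, 0, -1]
    - [0, 0, 0, 0, 0, 0, -1]
    - [0, 0, 0, 0, 0, 0, -1]
    - [0, 0, 0, 0, 0, 0, -1]
  grip_force: 60

```text
t: 4.3
tcp_pos: [0.5735, -0.2166, 0.0737]
tool_rot: [0.995, -0.098, 0.002, 0.001]
force: [0.6, -0.4, -2.0]
finger_gap: 0.224
```

```bash
python3 - <<'E'
from h import *
st()
E
```

```text
t 4.3 tcp [ 0.5735 -0.2166  0.0737] X [ 0.9806 -0.196   0.005 ] yaw -0.1973 Z [ 0.0045 -0.0029 -1.    ] F [ 0.6 -0.4 -2. ] gap 0.224 q [-0.54  0.72  1.59 -0.    0.83  1.23]
```

Emit:
servo_tool:
  motion:
    - [0, 0, -3, 0, 0, 0, -1]
    - [0, 0, -5, 0, 0, 0, -1]
    - [0, 0, -6, 0, 0, 0, -1]
    - [0, 0, -7, 0, 0, 0, -1]
    - [0, 0, -7, 0, 0, 0, -1]

```text
t: 4.72
tcp_pos: [0.5724, -0.2159, 0.1019]
tool_rot: [0.995, -0.099, 0.001, 0.0]
force: [0.3, -0.5, -1.6]
finger_gap: 0.228
```

```bash
python3 - <<'E'
from h import *
st();plan([.5732,-.2163,.15],Rt(-.198),1)
E
```

```text
t 4.72 tcp [ 0.5724 -0.2159  0.1019] X [ 0.9806 -0.1962  0.0017] yaw -0.1975 Z [ 1.5e-03 -8.0e-04 -1.0e+00] F [ 0.3 -0.5 -1.6] gap 0.228 q [-0.54  0.68  1.57  0.    0.89  1.23]
total [ 9.1000e-01  3.0300e-01 -4.8061e+01  1.0000e-03 -2.0000e-03  1.0000e-03] from [ 0.5724 -0.2159  0.1019]
[0.9, 0.3, -48.1] [0.001, -0.002, 0.001]
```

Emit:
servo_tool:
  motion:
    - [0, 0, -8, 0, 0, 0, -1]
    - [0, 0, -9, 0, 0, 0, -1]
    - [0, 0, -10, 0, 0, 0, -1]
    - [0, 0, -12, 0, 0, 0, -1]
    - [0, 0, -15, 0, 0, 0, -1]
    - [0, 0, -20, 0, 0, 0, -1]
    - [0, 0, -20, 0, 0, 0, -1]
    - [0, 0, -10, 0, 0, 0, -1]

```text
t: 5.38
tcp_pos: [0.5704, -0.2148, 0.2163]
tool_rot: [0.995, -0.098, -0.0, 0.0]
force: [0.9, -0.5, -1.7]
finger_gap: 0.226
```

```bash
python3 - <<'E'
from h import *
st();plan([.46,.19,.22],Rt(-.15),18)
E
```

```text
t 5.38 tcp [ 0.5704 -0.2148  0.2163] X [ 9.806e-01 -1.958e-01 -6.000e-04] yaw -0.1971 Z [-6.e-04 -2.e-04 -1.e+00] F [ 0.9 -0.5 -1.7] gap 0.226 q [-0.54  0.52  1.49 -0.    1.13  1.23]
total [-1.87581e+02 -3.75358e+02 -3.67100e+00  0.00000e+00  1.00000e-03
 -4.70000e-02] from [ 0.5704 -0.2148  0.2163]
[-10.4, -20.9, -0.2] [0.0, 0.0, -0.003]
[-10.4, -20.9, -0.2] [0.0, 0.0, -0.003]
[-10.3, -20.9, -0.2] [0.0, 0.0, -0.003]
[-10.3, -20.9, -0.2] [0.0, 0.0, -0.003]
[-10.2, -21.0, -0.2] [0.0, 0.0, -0.003]
[-10.1, -21.0, -0.2] [0.0, 0.0, -0.003]
[-10.1, -21.0, -0.2] [0.0, 0.0, -0.003]
[-10.0, -21.0, -0.2] [0.0, 0.0, -0.003]
[-10.0, -21.1, -0.2] [0.0, 0.0, -0.003]
[-9.9, -21.1, -0.2] [0.0, 0.0, -0.003]
[-9.9, -21.1, -0.2] [0.0, 0.0, -0.003]
[-9.8, -21.1, -0.2] [0.0, 0.0, -0.003]
[-9.8, -21.2, -0.2] [0.0, 0.0, -0.003]
[-9.7, -21.2, -0.2] [0.0, 0.0, -0.003]
[-9.7, -21.2, -0.2] [0.0, 0.0, -0.003]
[-9.6, -21.2, -0.2] [0.0, 0.0, -0.003]
[-9.5, -21.3, -0.2] [0.0, 0.0, -0.003]
[-9.5, -21.3, -0.2] [0.0, 0.0, -0.003]
```

Emit:
servo_tool:
  motion:
    - [-5, -12, 0, 0, 0, -0.003, -1]
    - [-10, -20, 0, 0, 0, -0.003, -1]
    - [-10, -22, 0, 0, 0, -0.003, -1]
    - [-10, -22, 0, 0, 0, -0.003, -1]
    - [-10, -22, 0, 0, 0, -0.003, -1]
    - [-10, -22, 0, 0, 0, -0.003, -1]
    - [-10, -22, 0, 0, 0, -0.003, -1]
    - [-10, -22, 0, 0, 0, -0.003, -1]
    - [-10, -22, 0, 0, 0, -0.003, -1]
    - [-10, -22, 0, 0, 0, -0.003, -1]
    - [-10, -22, 0, 0, 0, -0.003, -1]
    - [-10, -20, 0, 0, 0, -0.003, -1]

```text
t: 6.38
tcp_pos: [0.4912, 0.0672, 0.2197]
tool_rot: [0.997, -0.082, -0.001, 0.001]
force: [0.3, 0.7, -1.8]
finger_gap: 0.227
```

```bash
python3 - <<'E'
from h import *
st();plan([.46,.19,.22],Rt(-.15),8)
E
```

```text
t 6.38 tcp [0.4912 0.0672 0.2197] X [ 9.864e-01 -1.644e-01 -9.000e-04] yaw -0.1652 Z [-0.0011 -0.0011 -1.    ] F [ 0.3  0.7 -1.8] gap 0.227 q [-0.09  0.37  1.76 -0.    1.01  1.65]
total [-5.09800e+01 -1.15952e+02 -3.55000e-01  1.00000e-03  1.00000e-03
 -1.50000e-02] from [0.4912 0.0672 0.2197]
[-6.4, -14.5, -0.0] [0.0, 0.0, -0.002]
[-6.3, -14.5, -0.0] [0.0, 0.0, -0.002]
[-6.3, -14.5, -0.0] [0.0, 0.0, -0.002]
[-6.3, -14.5, -0.0] [0.0, 0.0, -0.002]
[-6.3, -14.5, -0.0] [0.0, 0.0, -0.002]
[-6.2, -14.6, -0.0] [0.0, 0.0, -0.002]
[-6.2, -14.6, -0.0] [0.0, 0.0, -0.002]
[-6.2, -14.6, -0.0] [0.0, 0.0, -0.002]
```

Emit:
servo_tool:
  motion:
    - [-7, -18, 0, 0, 0, -0.002, -1]
    - [-7, -18, 0, 0, 0, -0.002, -1]
    - [-7, -17, 0, 0, 0, -0.002, -1]
    - [-7, -17, 0, 0, 0, -0.002, -1]
    - [-6, -15, 0, 0, 0, -0.002, -1]
    - [-4, -10, 0, 0, 0, -0.002, -1]
    - [0, 0, 0, 0, 0, 0, -1]
    - [0, 0, 0, 0, 0, 0, -1]

```text
t: 7.05
tcp_pos: [0.452, 0.1809, 0.2189]
tool_rot: [0.997, -0.071, -0.008, -0.0]
force: [-0.0, 0.2, -2.3]
finger_gap: 0.228
```

```bash
python3 - <<'E'
from h import *
st();snap('wrist','wrist3');
E
```

```text
t 7.05 tcp [0.452  0.1809 0.2189] X [ 0.9898 -0.1414 -0.0154] yaw -0.1418 Z [-0.0153  0.0014 -0.9999] F [-0.   0.2 -2.3] gap 0.228 q [0.15 0.37 1.78 0.   1.01 1.86]
```

View pics/wrist3.png

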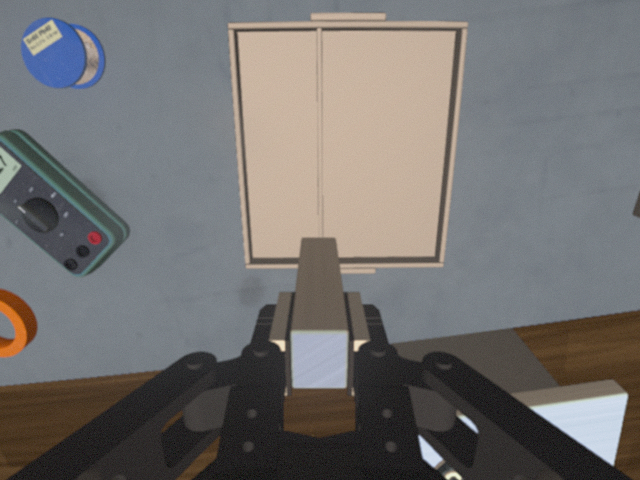

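```bash
python3 - <<'E'
from h import *
s=load('wrist3')
P=np.array([onz(s,q,.022) for q in [(230,25),(467,24),(443,267),(247,268),(321,28),(322,265)]]);print(P.round(4),P[:4].mean(0))
for i in range(4): d=P[(i+1)%4]-P[i]; print(np.hypot(*d[:2]).round(4),np.arctan2(d[1],d[0]).round(3)) if i<4 else 0
d=P[4]-P[5];print(d,np.arctan2(d[1],d[0]))
c=P[:4].mean(0); yaw=-.155; M=np.array([[np.cos(yaw),np.sin(yaw)],[-np.sin(yaw),np.cos(yaw)]]); print(((P-c)[:,:2]@M.T).round(4))
E
```

```text
[[0.5999 0.2309 0.022 ]
 [0.5746 0.0447 0.022 ]
 [0.3659 0.0725 0.022 ]
 [0.3917 0.2596 0.022 ]
 [0.5871 0.16   0.022 ]
 [0.3846 0.1877 0.022 ]] [0.48300006 0.15193985 0.022     ]
0.1878 -1.706
0.2106 3.009
0.1888 1.434
0.2101 -0.137
[ 0.20246502 -0.02772948  0.        ] -0.13611250241084785
[[ 0.1033  0.096 ]
 [ 0.107  -0.0918]
 [-0.1035 -0.0965]
 [-0.1068  0.0923]
 [ 0.1016  0.024 ]
 [-0.1027  0.0202]]
```

```bash
python3 - <<'E'
from h import *
plan([.447,.216,.12],Rt(-.136),8)
E
```

```text
total [-8.2730e+00 -3.4281e+01  9.8949e+01  1.0000e-03  1.6000e-02 -7.0000e-03] from [0.4519 0.1807 0.2188]
[-1.0, -4.3, 12.4] [0.0, 0.002, -0.001]
[-1.1, -4.3, 12.4] [0.0, 0.002, -0.001]
[-1.1, -4.3, 12.4] [0.0, 0.002, -0.001]
[-1.1, -4.3, 12.4] [0.0, 0.002, -0.001]
[-1.1, -4.3, 12.4] [0.0, 0.002, -0.001]
[-1.1, -4.3, 12.4] [0.0, 0.002, -0.001]
[-1.2, -4.3, 12.4] [0.0, 0.002, -0.001]
[-1.2, -4.3, 12.4] [0.0, 0.002, -0.001]
```

Emit:
servo_tool:
  motion:
    - [-1, -5, 0, 0, 0.004, -0.001, -1]
    - [-1, -8, 4, 0, 0.004, -0.001, -1]
    - [-1, -8, 10, 0, 0.004, -0.001, -1]
    - [-1, -7, 14, 0, 0.003, -0.001, -1]
    - [-1, -5, 15, 0, 0, -0.001, -1]
    - [-1, -2, 15, 0, 0, -0.001, -1]
    - [-1, -1, 14, 0, 0, -0.001, -1]
    - [-1, 0, 10, 0, 0, 0, -1]
    - [0, 0, 5, 0, 0, 0, -1]
    - [0, 0, 0, 0, 0, 0, -1]

```text
t: 7.93
tcp_pos: [0.4525, 0.2184, 0.1275]
tool_rot: [0.997, -0.072, 0.003, -0.0]
force: [0.2, -0.1, -1.9]
finger_gap: 0.226
```

```bash
python3 - <<'E'
from h import *
st();plan([.447,.216,.075],Rt(-.136),4)
E
```

```text
t 7.93 tcp [0.4525 0.2184 0.1275] X [ 0.9895 -0.1444  0.0061] yaw -0.1449 Z [ 6.2e-03  5.0e-04 -1.0e+00] F [ 0.2 -0.1 -1.9] gap 0.226 q [ 0.23  0.52  1.84 -0.    0.77  1.94]
total [-5.396e+00  3.264e+00  5.242e+01 -1.000e-03 -6.000e-03 -9.000e-03] from [0.4525 0.2184 0.1275]
[-1.3, 0.8, 13.1] [-0.0, -0.002, -0.002]
[-1.3, 0.8, 13.1] [-0.0, -0.002, -0.002]
[-1.3, 0.8, 13.1] [-0.0, -0.002, -0.002]
[-1.3, 0.8, 13.1] [-0.0, -0.002, -0.002]
```

Emit:
servo_tool:
  motion:
    - [-2, 1, 8, 0, -0.003, -0.003, -1]
    - [-2, 1, 12, 0, -0.003, -0.003, -1]
    - [-2, 1, 12, 0, -0.003, -0.002, -1]
    - [-1, 0, 9, 0, -0.002, 0, -1]
    - [0, 0, 5, 0, -0.001, 0, -1]
    - [0, 0, 0, 0, 0, 0, -1]

```text
t: 8.43
tcp_pos: [0.4484, 0.2165, 0.0804]
tool_rot: [0.998, -0.069, 0.0, -0.002]
force: [0.8, -0.3, -1.2]
finger_gap: 0.223
```

```bash
python3 - <<'E'
from h import *
st();plan([.447,.216,.0695],Rt(-.136),1); snap('wrist','wrist4');snap('top','top4')
a=cv2.imread('pics/top4.png')[180:320,200:410]; cv2.imwrite('pics/c6.png',cv2.resize(a,None,fx=3.8,fy=3.8,interpolation=cv2.INTER_CUBIC))
E
```

```text
t 8.43 tcp [0.4484 0.2165 0.0804] X [ 9.904e-01 -1.380e-01  1.000e-04] yaw -0.1384 Z [ 6.0e-04  3.9e-03 -1.0e+00] F [ 0.8 -0.3 -1.2] gap 0.223 q [0.22 0.61 1.88 0.01 0.66 1.93]
total [-1.2720e+00  7.1600e-01  1.0866e+01 -4.0000e-03 -0.0000e+00 -2.0000e-03] from [0.4484 0.2165 0.0804]
[-1.3, 0.7, 10.9] [-0.004, -0.0, -0.002]
```

View pics/wrist4.png

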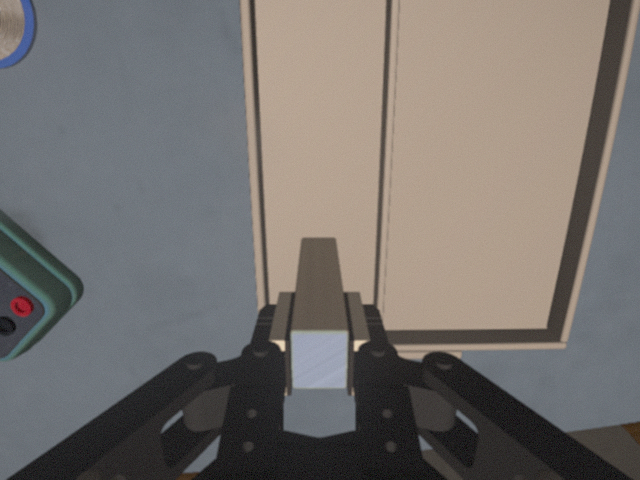

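Emit:
servo_tool:
  motion:
    - [-0.5, 0, 4, -0.003, 0, 0, -1]
    - [0, 0, 3, -0.001, 0, 0, -1]
    - [0, 0, 2, 0, 0, 0, -1]
    - [0, 0, 1, 0, 0, 0, -1]
    - [0, 0, 0, 0, 0, 0, -1]

```text
t: 8.95
tcp_pos: [0.4502, 0.2173, 0.0722]
tool_rot: [0.998, -0.069, 0.003, -0.001]
force: [0.2, -1.0, -2.0]
finger_gap: 0.225
```

```bash
python3 - <<'E'
from h import *
st()
E
```

```text
t 8.95 tcp [0.4502 0.2173 0.0722] X [ 0.9905 -0.1377  0.0062] yaw -0.1381 Z [ 0.0064  0.001  -1.    ] F [ 0.2 -1.  -2. ] gap 0.225 q [ 0.23  0.62  1.88 -0.    0.63  1.94]
```

Emit:
servo_tool:
  motion:
    - [-1, 0, 1.5, -0.001, -0.005, 0, -1]
    - [0, 0, 1, 0, 0, 0, -1]
    - [0, 0, 1, 0, 0, 0, -1]

```text
t: 9.2
tcp_pos: [0.4495, 0.2177, 0.0696]
tool_rot: [0.998, -0.069, 0.001, -0.001]
force: [-2.4, -0.7, 18.6]
finger_gap: 0.222
```

```bash
python3 - <<'E'
from h import *
st()
E
```

```text
t 9.2 tcp [0.4495 0.2177 0.0696] X [ 0.9905 -0.1375  0.0019] yaw -0.1379 Z [ 2.e-03  9.e-04 -1.e+00] F [-2.4 -0.7 18.6] gap 0.222 q [0.23 0.63 1.88 0.   0.63 1.93]
```

Emit:
servo_tool:
  motion:
    - [0, 0, -0.4, 0, -0.001, 0, -1]
    - [0, 0, 0, 0, 0, 0, -0.4]
    - [0, 0, 0, 0, 0, 0, 0]
    - [0, 0, 0, 0, 0, 0, 0.3]
    - [0, 0, 0, 0, 0, 0, 0.3]

```text
t: 9.62
tcp_pos: [0.4505, 0.2179, 0.071]
tool_rot: [0.998, -0.069, 0.002, -0.001]
force: [-0.5, -0.6, -1.1]
finger_gap: 0.65
```

```bash
python3 - <<'E'
from h import *
st()
E
```

```text
t 9.62 tcp [0.4505 0.2179 0.071 ] X [ 0.9905 -0.1375  0.0033] yaw -0.1379 Z [ 0.0035  0.0017 -1.    ] F [-0.5 -0.6 -1.1] gap 0.65 q [0.23 0.63 1.88 0.   0.63 1.93]
```

Emit:
servo_tool:
  motion:
    - [0, 0, -4, 0, -0.002, 0, 0.3]
    - [0, 0, -10, 0, 0, 0, 0.3]
    - [0, 0, -15, 0, 0, 0, 0.3]
    - [0, 0, -20, 0, 0, 0, 0.3]
    - [0, 0, -25, 0, 0, 0, 0.3]
    - [0, 0, -25, 0, 0, 0, 0.3]
    - [0, 0, -20, 0, 0, 0, 0.3]
    - [0, 0, -15, 0, 0, 0, 0.3]

```text
t: 10.28
tcp_pos: [0.4474, 0.2168, 0.2109]
tool_rot: [0.998, -0.069, -0.004, 0.0]
force: [0.5, -0.3, -0.2]
finger_gap: 0.649
```

```bash
python3 - <<'E'
from h import *
st();snap('wrist','wrist5');plan([.5243,-.2062,.18],Rt(-.198),18)
E
```

```text
t 10.28 tcp [0.4474 0.2168 0.2109] X [ 0.9904 -0.1379 -0.0082] yaw -0.1383 Z [-8.3e-03 -2.0e-04 -1.0e+00] F [ 0.5 -0.3 -0.2] gap 0.649 q [0.22 0.39 1.77 0.   1.   1.93]
total [ 1.32641e+02  4.09213e+02  3.29510e+01 -1.00000e-03  2.00000e-03
  6.00000e-02] from [0.4493 0.2173 0.2136]
[7.4, 22.7, 1.8] [-0.0, 0.0, 0.003]
[7.4, 22.7, 1.8] [-0.0, 0.0, 0.003]
[7.5, 22.7, 1.8] [-0.0, 0.0, 0.003]
[7.6, 22.7, 1.8] [-0.0, 0.0, 0.003]
[7.7, 22.6, 1.8] [-0.0, 0.0, 0.003]
[7.7, 22.6, 1.8] [-0.0, 0.0, 0.003]
[7.8, 22.6, 1.8] [-0.0, 0.0, 0.003]
[7.9, 22.6, 1.8] [-0.0, 0.0, 0.003]
[8.0, 22.5, 1.8] [-0.0, 0.0, 0.003]
[8.0, 22.5, 1.8] [-0.0, 0.0, 0.003]
[8.1, 22.5, 1.9] [-0.0, 0.0, 0.003]
[8.2, 22.4, 1.9] [-0.0, 0.0, 0.003]
[8.3, 22.4, 1.9] [-0.0, 0.0, 0.003]
[8.3, 22.4, 1.9] [-0.0, 0.0, 0.003]
[8.4, 22.4, 1.9] [-0.0, 0.0, 0.003]
[8.5, 22.3, 1.9] [-0.0, 0.0, 0.003]
[8.6, 22.3, 1.9] [-0.0, 0.0, 0.003]
[8.6, 22.3, 1.9] [-0.0, 0.0, 0.003]
```

View pics/wrist5.png

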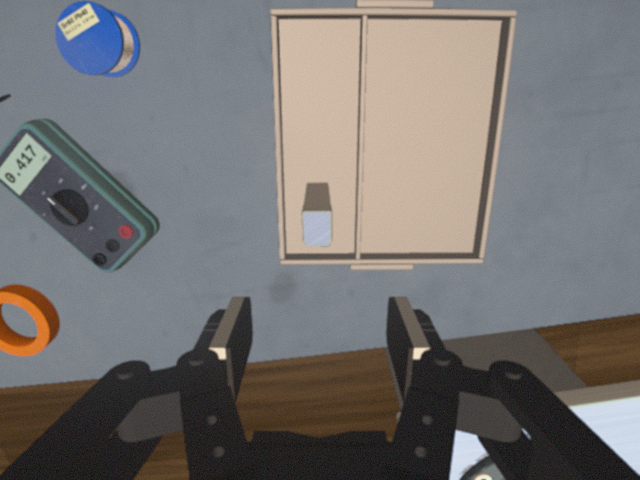

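Emit:
servo_tool:
  motion:
    - [5, 15, 0, 0, 0.002, 0.003, 0.3]
    - [7, 23, 0, 0, 0.002, 0.003, 0.3]
    - [7, 23, 0, 0, 0, 0.003, 0.3]
    - [8, 23, 0, 0, 0, 0.003, 0.3]
    - [8, 23, 0, 0, 0, 0.003, 0.3]
    - [8, 23, 0, 0, 0, 0.003, 0.3]
    - [8, 23, 0, 0, 0, 0.003, 0.3]
    - [8, 23, 0, 0, 0, 0.003, 0.3]
    - [8, 23, 0, 0, 0, 0.003, 0.3]
    - [8, 23, 0, 0, 0, 0.003, 0.3]
    - [8, 23, 0, 0, 0, 0.003, 0.3]
    - [8, 23, 0, 0, 0, 0.003, 0.3]

```text
t: 11.33
tcp_pos: [0.4983, -0.068, 0.2212]
tool_rot: [0.997, -0.083, 0.006, -0.003]
force: [-0.7, -0.8, 0.3]
finger_gap: 0.651
```

```bash
python3 - <<'E'
from h import *
s=load('wrist5')
P=np.array([onz(s,q,.022) for q in [(273,11),(516,12),(483,264),(281,262),(363,15),(359,260)]]);print(P.round(4).tolist(),P[:4].mean(0))
for i in range(4): d=P[(i+1)%4]-P[i]; print(np.hypot(*d[:2]).round(4),np.arctan2(d[1],d[0]).round(3))
d=P[4]-P[5];print(d,np.arctan2(d[1],d[0]))
print('bar',onz(s,(317,228),.102))
st();plan([.5243,-.2062,.18],Rt(-.198),7)
E
```

```text
[[0.5998, 0.231, 0.022], [0.575, 0.0447, 0.022], [0.3648, 0.0724, 0.022], [0.3933, 0.26, 0.022], [0.5875, 0.163, 0.022], [0.3853, 0.1878, 0.022]] [0.48325848 0.15203624 0.022     ]
0.188 -1.703
0.212 3.01
0.1898 1.42
0.2085 -0.14
[ 0.20221601 -0.02484508  0.        ] -0.12225138540097782
bar [0.44774257 0.21806352 0.102     ]
t 11.33 tcp [ 0.4983 -0.068   0.2212] X [ 0.9862 -0.165   0.0121] yaw -0.1658 Z [ 0.013   0.0042 -0.9999] F [-0.7 -0.8  0.3] gap 0.651 q [-0.36  0.37  1.75  0.01  1.    1.37]
total [ 4.79310e+01  1.32244e+02  4.09310e+01 -6.00000e-03 -1.20000e-02
  3.20000e-02] from [ 0.4983 -0.068   0.2212]
[6.8, 18.9, 5.8] [-0.001, -0.002, 0.005]
[6.9, 18.9, 5.9] [-0.001, -0.002, 0.005]
[7.0, 18.8, 5.9] [-0.001, -0.002, 0.005]
[7.1, 18.8, 5.9] [-0.001, -0.002, 0.005]
[7.2, 18.7, 5.9] [-0.001, -0.002, 0.005]
[7.3, 18.7, 5.9] [-0.001, -0.002, 0.005]
[7.4, 18.7, 5.9] [-0.001, -0.002, 0.005]
```

Emit:
servo_tool:
  motion:
    - [6, 20, 5, -0.001, -0.003, 0.006, 0.3]
    - [6, 20, 6, -0.001, -0.003, 0.006, 0.3]
    - [6, 20, 6, -0.001, -0.003, 0.006, 0.3]
    - [6, 20, 6, -0.001, -0.003, 0.006, 0.3]
    - [6, 18, 6, -0.001, 0, 0.005, 0.3]
    - [6, 15, 6, -0.001, 0, 0.003, 0.3]
    - [3, 5, 3, 0, 0, 0, 0.3]
    - [0, 0, 0, 0, 0, 0, 0.3]
    - [0, 0, 0, 0, 0, 0, 0.3]

```text
t: 12.08
tcp_pos: [0.5158, -0.2025, 0.1835]
tool_rot: [0.995, -0.103, 0.002, 0.001]
force: [-0.1, 0.6, 0.2]
finger_gap: 0.651
```

```bash
python3 - <<'E'
from h import *
st();snap('wrist','wrist6');plan([.5243,-.2062,.18],Rt(-.198),1)
E
```

```text
t 12.08 tcp [ 0.5158 -0.2025  0.1835] X [ 0.9788 -0.2049  0.0033] yaw -0.2064 Z [ 0.003  -0.0015 -1.    ] F [-0.1  0.6  0.2] gap 0.651 q [-0.58  0.49  1.66  0.    0.98  1.2 ]
total [ 9.194e+00  2.189e+00  3.648e+00  1.000e-03 -3.000e-03 -8.000e-03] from [ 0.5157 -0.2022  0.1836]
[9.2, 2.2, 3.6] [0.001, -0.003, -0.008]
```

View pics/wrist6.png

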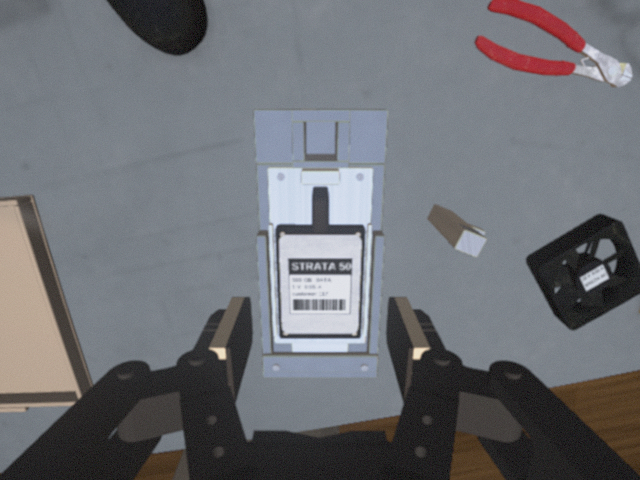

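```bash
python3 - <<'E'
from h import *
s=load('wrist6')
for n,p,z in [('hfar',(320.5,187),.076),('h',(320.5,205),.076),('keepL',(301,170),.052),('keepR',(340,170),.052),('towL',(290,110),.054),('towR',(351,110),.054),('lipL',(263,377),.05),('lipR',(378,377),.05),('lipfL',(263,353),.05),('lipfR',(380,354),.05)]:
    P=onz(s,p,z); d=P[:2]-[.4723,-.1956]; c,q=np.cos(-.198),np.sin(-.198); print(n,P.round(4),'dock',(d[0]*c+d[1]*q).round(4),(-d[0]*q+d[1]*c).round(4))
E
```

```text
hfar [ 0.545  -0.2097  0.076 ] dock 0.074 0.0005
h [ 0.5331 -0.2072  0.076 ] dock 0.0619 0.0006
keepL [ 0.5551 -0.1977  0.052 ] dock 0.0816 0.0142
keepR [ 0.5494 -0.2248  0.052 ] dock 0.0813 -0.0135
towL [ 0.5965 -0.1995  0.054 ] dock 0.1225 0.0207
towR [ 0.588  -0.2397  0.054 ] dock 0.1222 -0.0205
lipL [ 0.3866 -0.1256  0.05  ] dock -0.0978 0.0517
lipR [ 0.3661 -0.2235  0.05  ] dock -0.0987 -0.0482
lipfL [ 0.4106 -0.132   0.05  ] dock -0.073 0.0503
lipfR [ 0.3892 -0.2288  0.05  ] dock -0.0749 -0.0489
```

Emit:
servo_tool:
  motion:
    - [5, 1, 6, 0, -0.002, -0.005, 0]
    - [4, 1, 12, 0, -0.001, -0.003, 0]
    - [0, 0, 18, 0, 0, 0, 0]
    - [0, 0, 20, 0, 0, 0, 0]
    - [0, 0, 20, 0, 0, 0, 0]
    - [0, 0, 15, 0, 0, 0, 0]
    - [0, 0, 8, 0, 0, 0, 0]
    - [0, 0, 0, 0, 0, 0, 0]

```text
t: 12.8
tcp_pos: [0.5281, -0.2004, 0.079]
tool_rot: [0.996, -0.094, 0.002, 0.001]
force: [-0.4, 0.4, -0.7]
finger_gap: 0.498
```

```bash
python3 - <<'E'
from h import *
st();plan([.5248,-.206,.052],Rt(-.198),2)
E
```

```text
t 12.8 tcp [ 0.5281 -0.2004  0.079 ] X [ 0.9825 -0.1862  0.0039] yaw -0.1873 Z [ 0.0036 -0.0018 -1.    ] F [-0.4  0.4 -0.7] gap 0.498 q [-0.56  0.67  1.71  0.    0.76  1.2 ]
total [-2.3120e+00  6.0710e+00  2.7047e+01  1.0000e-03 -4.0000e-03  1.1000e-02] from [ 0.5281 -0.2004  0.079 ]
[-1.2, 3.0, 13.5] [0.001, -0.002, 0.005]
[-1.1, 3.0, 13.5] [0.001, -0.002, 0.005]
```

Emit:
servo_tool:
  motion:
    - [-2, 6, 1, 0.001, -0.003, 0.01, 0]
    - [-1, 1, 4, 0, -0.001, 0.001, 0]
    - [0, 0, 8, 0, 0, 0, 0]
    - [0, 0, 8, 0, 0, 0, 0]
    - [0, 0, 5, 0, 0, 0, 0]
    - [0, 0, 1, 0, 0, 0, 0]

```text
t: 13.3
tcp_pos: [0.5255, -0.2078, 0.0517]
tool_rot: [0.995, -0.099, 0.002, 0.001]
force: [0.2, -0.6, -0.6]
finger_gap: 0.497
```

```bash
python3 - <<'E'
from h import *
st();plan([.5248,-.206,.052],Rt(-.198),1);snap('wrist','wrist7')
E
```

```text
t 13.3 tcp [ 0.5255 -0.2078  0.0517] X [ 0.9805 -0.1967  0.0043] yaw -0.198 Z [ 0.0039 -0.0026 -1.    ] F [ 0.2 -0.6 -0.6] gap 0.497 q [-0.57  0.71  1.72 -0.    0.71  1.19]
total [-1.055 -1.595 -0.336  0.002 -0.004 -0.   ] from [ 0.5255 -0.2078  0.0517]
[-1.1, -1.6, -0.3] [0.002, -0.004, -0.0]
```

View pics/wrist7.png

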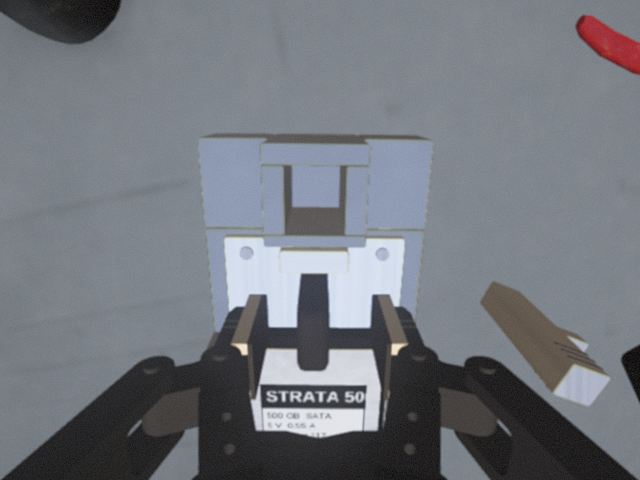

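Emit:
servo_tool:
  motion:
    - [-1, -1.5, 0, 0.002, -0.004, 0, 0]
    - [0, 0, 0, 0, 0, 0, -0.5]
    - [0, 0, 0, 0, 0, 0, -1]
    - [0, 0, 0, 0, 0, 0, -1]
    - [0, 0, 0, 0, 0, 0, -1]
    - [0, 0, 0, 0, 0, 0, -1]
    - [0, 0, 0, 0, 0, 0, -1]
  grip_force: 90

```text
t: 13.93
tcp_pos: [0.5252, -0.2059, 0.0524]
tool_rot: [0.995, -0.099, 0.001, -0.0]
force: [1.0, -0.2, -1.1]
finger_gap: 0.118
```

```bash
python3 - <<'E'
from h import *
st()
E
```

```text
t 13.93 tcp [ 0.5252 -0.2059  0.0524] X [ 0.9804 -0.197   0.0011] yaw -0.1983 Z [ 1.2e-03  1.0e-04 -1.0e+00] F [ 1.  -0.2 -1.1] gap 0.118 q [-0.57  0.71  1.72  0.    0.71  1.2 ]
```

```bash
cat >> h.py <<'E'
G0=np.array([.5252,-.2059,.0524]); YD=-.1983
def tgt(th,draw=0.,up=0.):
    D=R.from_euler('z',YD); Q=R.from_euler('y',-th)
    piv=G0+D.apply([-.142,0,.033-.0524])
    p=piv+D.apply(Q.apply([.142+draw,0,.0194]))+[0,0,up]
    return p,Rt(YD,th)
def rem(th,draw=0.,up=0.,n=1):
    p,r=tgt(th,draw,up); st(); plan(p,r,n)
def where():
    # current caddy tilt and pivot error: pivot point location in dock axes vs. nominal
    s=manip.sense(); e=R.from_quat(s['tool_rot']); D=R.from_euler('z',YD)
    pv=s['tcp_pos']+e.apply([-.142,0,.0194]); piv=G0+D.apply([-.142,0,.033-.0524])
    print('tongue end moved (dock mm)',(D.inv().apply(pv-piv)*1000).round(1),'tilt',np.arcsin(e.apply([1,0,0])[2]).round(3))
E
python3 -c "
from h import *
rem(.12,n=4)"
```

```text
t 13.93 tcp [ 0.5252 -0.2059  0.0524] X [ 0.9804 -0.197   0.0011] yaw -0.1983 Z [ 1.2e-03  1.0e-04 -1.0e+00] F [ 1.  -0.2 -1.1] gap 0.118 q [-0.57  0.71  1.72  0.    0.71  1.2 ]
total [ -3.322   0.03  -16.849  -0.      0.119  -0.   ] from [ 0.5252 -0.2059  0.0524]
[-0.8, 0.0, -4.2] [-0.0, 0.03, -0.0]
[-0.7, 0.0, -4.2] [-0.0, 0.03, -0.0]
[-0.6, 0.0, -4.3] [-0.0, 0.03, -0.0]
[-0.5, 0.0, -4.3] [-0.0, 0.03, -0.0]
```

Emit:
servo_tool:
  motion:
    - [-0.6, 0, -4.2, 0, 0.03, 0, -1]
    - [-0.6, 0, -4.2, 0, 0.03, 0, -1]
    - [-0.6, 0, -4.2, 0, 0.03, 0, -1]

```text
t: 14.18
tcp_pos: [0.5235, -0.2053, 0.0642]
tool_rot: [0.994, -0.098, 0.046, 0.004]
force: [-0.2, -0.6, -0.8]
finger_gap: 0.121
```

```bash
python3 -c "
from h import *
where();rem(.15,n=3)"
```

```text
tongue end moved (dock mm) [ 0.7  0.  -1.1] tilt 0.092
t 14.18 tcp [ 0.5235 -0.2053  0.0642] X [ 0.9765 -0.1948  0.092 ] yaw -0.1969 Z [ 0.0904 -0.0174 -0.9958] F [-0.2 -0.6 -0.8] gap 0.121 q [-0.59  0.67  1.79  0.06  0.6   1.12]
total [-1.913e+00  2.060e-01 -9.370e+00 -1.000e-03  5.800e-02  1.000e-03] from [ 0.5235 -0.2053  0.0642]
[-0.6, 0.1, -3.1] [-0.0, 0.019, 0.0]
[-0.6, 0.1, -3.1] [-0.0, 0.019, 0.0]
[-0.5, 0.1, -3.1] [-0.0, 0.019, 0.0]
```

Emit:
servo_tool:
  motion:
    - [-0.6, 0, -5, 0, 0.03, 0, -1]
    - [-0.6, 0, -4.5, 0, 0.03, 0, -1]
    - [-0.6, 0, -4.3, 0, 0.03, 0, -1]
    - [-0.6, 0, -4.3, 0, 0.03, 0, -1]

```text
t: 14.52
tcp_pos: [0.5179, -0.204, 0.0822]
tool_rot: [0.989, -0.097, 0.107, 0.01]
force: [0.7, 0.7, -3.7]
finger_gap: 0.124
```

```bash
python3 -c "
from h import *
where();rem(.3,n=3)"
```

```text
tongue end moved (dock mm) [-0.1  0.  -0.1] tilt 0.216
t 14.52 tcp [ 0.5179 -0.204   0.0822] X [ 0.9582 -0.1899  0.214 ] yaw -0.1957 Z [ 0.21   -0.0412 -0.9768] F [ 0.7  0.7 -3.7] gap 0.124 q [-0.63  0.62  1.89  0.21  0.45  0.96]
total [-2.0000e+00  3.6500e-01 -1.2008e+01 -1.0000e-03  8.4000e-02  2.0000e-03] from [ 0.5179 -0.204   0.0822]
[-0.7, 0.1, -4.0] [-0.0, 0.028, 0.001]
[-0.6, 0.1, -4.0] [-0.0, 0.028, 0.001]
[-0.4, 0.1, -4.0] [-0.0, 0.028, 0.001]
```

Emit:
servo_tool:
  motion:
    - [-0.6, 0, -4.2, 0, 0.03, 0, -1]
    - [-0.5, 0, -4.2, 0, 0.03, 0.001, -1]
    - [-0.4, 0, -3.5, 0, 0.024, 0.001, -1]
    - [0, 0, 0, 0, 0, 0, -1]

```text
t: 14.85
tcp_pos: [0.5109, -0.2019, 0.0934]
tool_rot: [0.984, -0.098, 0.149, 0.014]
force: [0.5, 0.4, -2.9]
finger_gap: 0.124
```

```bash
python3 -c "
from h import *
where();rem(.3,.03,n=5);snap('scene','scene8')
a=cv2.imread('pics/scene8.png')[190:330,300:480]; cv2.imwrite('pics/c8.png',cv2.resize(a,None,fx=4,fy=4,interpolation=cv2.INTER_CUBIC))"
```

```text
tongue end moved (dock mm) [-2.7  1.1 -0.1] tilt 0.3
t 14.85 tcp [ 0.5109 -0.2019  0.0934] X [ 0.9366 -0.1878  0.2957] yaw -0.1979 Z [ 0.2904 -0.0559 -0.9553] F [ 0.5  0.4 -2.9] gap 0.124 q [-0.65  0.58  1.96  0.39  0.35  0.76]
total [ 3.2589e+01  1.0880e+00  6.9400e-01 -2.0000e-03 -0.0000e+00  0.0000e+00] from [ 0.5109 -0.2019  0.0934]
[6.5, 0.2, 0.1] [-0.0, -0.0, 0.0]
[6.5, 0.2, 0.1] [-0.0, -0.0, 0.0]
[6.5, 0.2, 0.1] [-0.0, -0.0, 0.0]
[6.5, 0.2, 0.1] [-0.0, -0.0, 0.0]
[6.5, 0.2, 0.1] [-0.0, -0.0, 0.0]
```

View pics/c8.png

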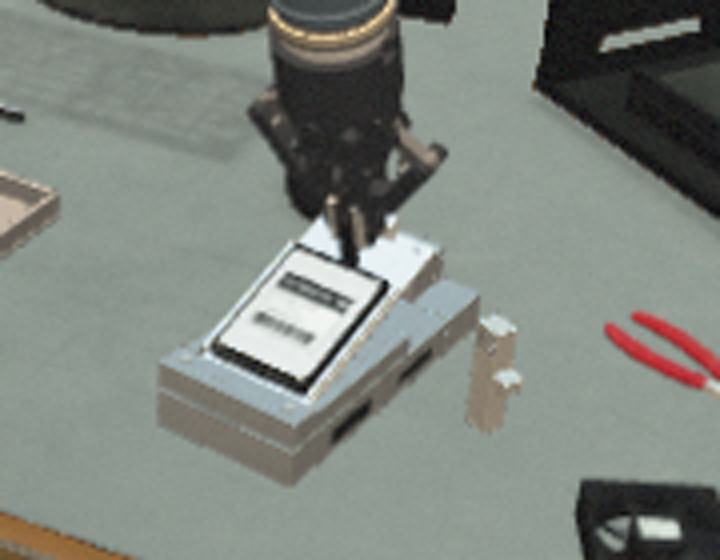

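Emit:
servo_tool:
  motion:
    - [3, 0.3, 0, 0, 0, 0, -1]
    - [5, 0.3, 0, 0, 0, 0, -1]
    - [6, 0.2, 0, 0, 0, 0, -1]
    - [7, 0.2, 0, 0, 0, 0, -1]
    - [7, 0, 0, 0, 0, 0, -1]

```text
t: 15.32
tcp_pos: [0.539, -0.2086, 0.1006]
tool_rot: [0.984, -0.098, 0.146, 0.013]
force: [-0.0, -0.2, -3.9]
finger_gap: 0.121
```

```bash
python3 -c "
from h import *
where();rem(.3,.04,n=1)"
```

```text
tongue end moved (dock mm) [25.8  0.1  7.7] tilt 0.295
t 15.32 tcp [ 0.539  -0.2086  0.1006] X [ 0.9382 -0.1882  0.2905] yaw -0.198 Z [ 0.2855 -0.054  -0.9569] F [-0.  -0.2 -3.9] gap 0.121 q [-0.63  0.59  1.88  0.31  0.42  0.87]
total [ 1.2965e+01  8.6000e-02 -1.0380e+00 -3.0000e-03  5.0000e-03  0.0000e+00] from [ 0.539  -0.2086  0.1006]
[13.0, 0.1, -1.0] [-0.003, 0.005, 0.0]
```

Emit:
servo_tool:
  motion:
    - [8, 0, 0, 0, 0, 0, -1]
    - [8, 0, -2, 0, 0, 0, -1]
    - [6, 0, -6, 0, 0, 0, -1]
    - [4, 0, -12, 0, 0, 0, -1]
    - [4, 0, -14, 0, 0, 0, -1]
    - [4, 0, -16, 0, 0, 0, -1]
    - [4, 0, -16, 0, 0, 0, -1]
    - [4, 0, -16, 0, -0.01, 0, -1]
    - [3, 0, -15, 0, -0.02, 0, -1]
    - [2, 0, -12, 0, -0.03, 0, -1]
    - [1, 0, -8, 0, -0.03, 0, -1]
    - [0, 0, -4, 0, -0.03, 0, -1]

```text
t: 16.32
tcp_pos: [0.5565, -0.2119, 0.2393]
tool_rot: [0.992, -0.098, 0.083, 0.009]
force: [0.2, 0.2, -3.0]
finger_gap: 0.122
```

```bash
python3 -c "
from h import *
where();rem(0)"
```

```text
tongue end moved (dock mm) [ 3.710e+01 -1.000e-01  1.636e+02] tilt 0.167
t 16.32 tcp [ 0.5565 -0.2119  0.2393] X [ 0.9671 -0.1925  0.1662] yaw -0.1965 Z [ 0.1626 -0.0345 -0.9861] F [ 0.2  0.2 -3. ] gap 0.122 q [-0.58  0.42  1.63  0.07  0.94  1.15]
total [-6.2510e+01 -1.8500e-01  1.7899e+02  2.0000e-03 -1.6700e-01  2.0000e-03] from [ 0.5565 -0.2119  0.2393]
[-62.5, -0.2, 179.0] [0.002, -0.167, 0.002]
```

```bash
python3 -c "
from h import *
plan([.535,.109,.22],Rt(-.137),16)"
```

```text
total [-8.57900e+01 -3.10584e+02  4.46800e+00  7.00000e-03 -1.67000e-01
 -6.00000e-02] from [ 0.5565 -0.2119  0.2393]
[-5.4, -19.4, 0.3] [0.0, -0.01, -0.004]
[-5.3, -19.4, 0.3] [0.0, -0.01, -0.004]
[-5.2, -19.5, 0.4] [0.0, -0.01, -0.004]
[-5.1, -19.5, 0.5] [0.0, -0.01, -0.004]
[-5.1, -19.5, 0.5] [0.0, -0.01, -0.004]
[-5.0, -19.5, 0.6] [0.0, -0.01, -0.004]
[-4.9, -19.5, 0.7] [0.0, -0.01, -0.004]
[-4.8, -19.5, 0.7] [0.0, -0.01, -0.004]
[-4.7, -19.6, 0.8] [0.0, -0.01, -0.004]
[-4.7, -19.6, 0.8] [0.0, -0.01, -0.004]
[-4.6, -19.6, 0.9] [0.0, -0.01, -0.004]
[-4.5, -19.6, 0.9] [0.0, -0.01, -0.004]
[-4.4, -19.6, 1.0] [0.0, -0.01, -0.004]
[-4.3, -19.6, 1.0] [0.0, -0.01, -0.004]
[-4.2, -19.7, 1.1] [0.0, -0.01, -0.004]
[-4.2, -19.7, 1.2] [0.0, -0.01, -0.004]
```

Emit:
servo_tool:
  motion:
    - [-4, -8, 0, 0, -0.015, -0.004, -1]
    - [-5, -14, 0, 0, -0.015, -0.004, -1]
    - [-5, -20, 0, 0, -0.015, -0.004, -1]
    - [-5, -20, 0, 0, -0.015, -0.004, -1]
    - [-5, -20, 0, 0, -0.015, -0.004, -1]
    - [-5, -20, 0, 0, -0.015, -0.004, -1]
    - [-5, -20, 1, 0, -0.015, -0.004, -1]
    - [-5, -20, 1, 0, -0.015, -0.004, -1]
    - [-5, -20, 1, 0, -0.01, -0.004, -1]
    - [-5, -20, 1, 0, -0.01, -0.004, -1]
    - [-5, -20, 1, 0, -0.01, -0.004, -1]
    - [-5, -20, 1, 0, 0, -0.004, -1]

```text
t: 17.32
tcp_pos: [0.5365, 0.0274, 0.2267]
tool_rot: [0.997, -0.077, 0.006, 0.007]
force: [0.3, 0.8, -4.3]
finger_gap: 0.123
```

```bash
python3 -c "
from h import *
st();plan([.535,.109,.22],Rt(-.137),5)"
```

```text
t 17.32 tcp [0.5365 0.0274 0.2267] X [ 0.988  -0.1537  0.0136] yaw -0.1543 Z [ 0.0113 -0.0157 -0.9998] F [ 0.3  0.8 -4.3] gap 0.123 q [-0.15  0.41  1.67 -0.02  1.05  1.58]
total [-1.4076e+01 -8.0512e+01  5.4420e+00  1.4000e-02 -1.3000e-02 -1.7000e-02] from [0.5365 0.0274 0.2267]
[-2.8, -16.1, 1.1] [0.003, -0.003, -0.003]
[-2.8, -16.1, 1.1] [0.003, -0.003, -0.003]
[-2.7, -16.1, 1.2] [0.003, -0.003, -0.003]
[-2.6, -16.1, 1.2] [0.003, -0.003, -0.003]
[-2.6, -16.1, 1.3] [0.003, -0.003, -0.003]
```

Emit:
servo_tool:
  motion:
    - [-3, -18, 1, 0.003, -0.001, -0.003, -1]
    - [-3, -18, 1, 0.003, -0.001, -0.003, -1]
    - [-3, -16, 2, 0.003, -0.001, -0.003, -1]
    - [-2, -12, 2, 0.003, 0, -0.003, -1]
    - [-1, -6, 2, 0.002, 0, -0.002, -1]
    - [0, 0, 0, 0, 0, 0, -1]
    - [0, 0, 0, 0, 0, 0, -1]

```text
t: 17.9
tcp_pos: [0.5301, 0.1094, 0.2155]
tool_rot: [0.998, -0.066, 0.003, 0.0]
force: [0.6, 0.1, -2.5]
finger_gap: 0.119
```

```bash
python3 -c "
from h import *
st();plan([.535,.109,.12],Rt(-.137),8);snap('wrist','wrist9');snap('scene','scene9')"
```

```text
t 17.9 tcp [0.5301 0.1094 0.2155] X [ 0.9913 -0.1318  0.0064] yaw -0.1322 Z [ 0.0063 -0.001  -1.    ] F [ 0.6  0.1 -2.5] gap 0.119 q [-0.    0.43  1.66 -0.    1.04  1.7 ]
total [ 4.3240e+00 -2.7400e-01  9.5542e+01  0.0000e+00 -6.0000e-03  5.0000e-03] from [0.5301 0.1094 0.2155]
[0.5, -0.0, 11.9] [0.0, -0.001, 0.001]
[0.5, -0.0, 11.9] [0.0, -0.001, 0.001]
[0.6, -0.0, 11.9] [0.0, -0.001, 0.001]
[0.6, -0.0, 11.9] [0.0, -0.001, 0.001]
[0.6, -0.0, 11.9] [0.0, -0.001, 0.001]
[0.6, -0.0, 11.9] [0.0, -0.001, 0.001]
[0.6, -0.0, 11.9] [0.0, -0.001, 0.001]
[0.6, -0.0, 11.9] [0.0, -0.001, 0.001]
```

View pics/wrist9.png

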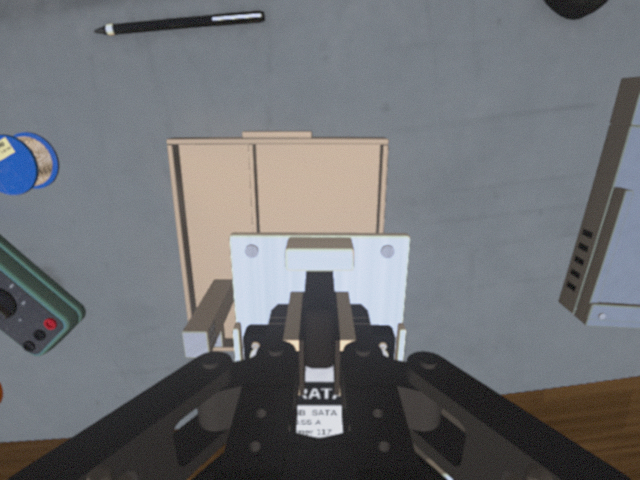

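View pics/scene9.png

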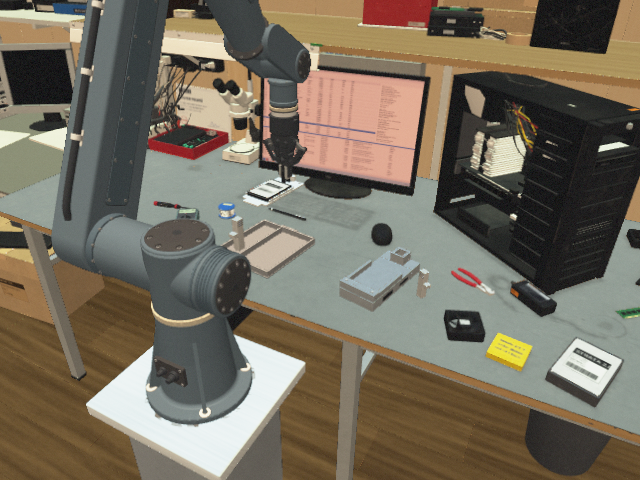

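```bash
python3 - <<'E'
from h import *
s=load('wrist9')
c0=np.array([.4832,.152]); y=-.137
def loc(P): d=P[:2]-c0; return np.round([d[0]*np.cos(y)+d[1]*np.sin(y),-d[0]*np.sin(y)+d[1]*np.cos(y)],4)
A=onz(s,(231,235),.199);B=onz(s,(409.5,235.5),.199);d=B-A
print(A,B,np.hypot(*d[:2]),np.arctan2(d[1],d[0])+np.pi/2,loc(A),loc(B))
for p in [(168,140),(388,140),(251,143)]: P=onz(s,p,.022);print(P,loc(P))
E
```

```text
[0.56236637 0.14377882 0.199     ] [0.5518575  0.06664261 0.199     ] 0.07784876961083345 -0.1354042657604444 [0.0795 0.0027] [ 0.0797 -0.0752]
[0.60117534 0.23087327 0.022     ] [0.1061 0.0942]
[0.57578063 0.04403618 0.022     ] [ 0.1065 -0.0943]
[0.58877761 0.16043201 0.022     ] [0.1034 0.0228]
```

Emit:
servo_tool:
  motion:
    - [1, 0, 6, 0, -0.002, 0.001, -1]
    - [1, 0, 12, 0, -0.002, 0.001, -1]
    - [1, 0, 14, 0, -0.002, 0.001, -1]
    - [0.5, 0, 14, 0, -0.001, 0.001, -1]
    - [0.5, 0, 14, 0, -0.001, 0, -1]
    - [0.5, 0, 14, 0, -0.001, 0, -1]
    - [0, 0, 14, 0, 0, 0, -1]
    - [0, 0, 12, 0, 0, 0, -1]
    - [0, 0, 8, 0, 0, 0, -1]
    - [0, 0, 4, 0, 0, 0, -1]
    - [0, 0, 0, 0, 0, 0, -1]

```text
t: 18.92
tcp_pos: [0.5422, 0.0978, 0.0982]
tool_rot: [0.997, -0.076, 0.003, 0.001]
force: [-0.3, -0.4, -3.1]
finger_gap: 0.121
```

```bash
python3 -c "
from h import *
st();plan([.535,.1095,.045],Rt(-.137),4)"
```

```text
t 18.92 tcp [0.5422 0.0978 0.0982] X [ 0.9885 -0.1512  0.0068] yaw -0.1518 Z [ 0.0064 -0.0028 -1.    ] F [-0.3 -0.4 -3.1] gap 0.121 q [-0.02  0.62  1.74 -0.    0.78  1.7 ]
total [-9.2510e+00 -1.0589e+01  5.3078e+01  2.0000e-03 -7.0000e-03 -1.5000e-02] from [0.5422 0.0978 0.0982]
[-2.3, -2.6, 13.3] [0.0, -0.002, -0.004]
[-2.3, -2.6, 13.3] [0.0, -0.002, -0.004]
[-2.2, -2.7, 13.3] [0.0, -0.002, -0.004]
[-2.2, -2.7, 13.3] [0.0, -0.002, -0.004]
```

Emit:
servo_tool:
  motion:
    - [-4, -5, 2, 0.001, -0.003, -0.007, -1]
    - [-4, -5, 5, 0.001, -0.003, -0.006, -1]
    - [-1, -1, 9, 0, -0.001, -0.002, -1]
    - [0, 0, 10, 0, 0, 0, -1]
    - [0, 0, 6, 0, 0, 0, -1]
    - [0, 0, 0, 0, 0, 0, -1]

```text
t: 19.42
tcp_pos: [0.5365, 0.1113, 0.0654]
tool_rot: [0.998, -0.068, 0.002, -0.0]
force: [0.1, -0.2, -3.5]
finger_gap: 0.118
```

```bash
python3 -c "
from h import *
st();plan([.535,.1095,.032],Rt(-.137),4)"
```

```text
t 19.42 tcp [0.5365 0.1113 0.0654] X [ 0.9909 -0.1349  0.0049] yaw -0.1353 Z [ 5.e-03  5.e-04 -1.e+00] F [ 0.1 -0.2 -3.5] gap 0.118 q [0.   0.67 1.76 0.   0.7  1.71]
total [-1.4210e+00  1.9910e+00  3.3372e+01 -1.0000e-03 -5.0000e-03  2.0000e-03] from [0.5365 0.1113 0.0654]
[-0.4, 0.5, 8.3] [-0.0, -0.001, 0.0]
[-0.3, 0.5, 8.3] [-0.0, -0.001, 0.0]
[-0.3, 0.5, 8.3] [-0.0, -0.001, 0.0]
[-0.3, 0.5, 8.3] [-0.0, -0.001, 0.0]
```

Emit:
servo_tool:
  motion:
    - [-1, 1.5, 4, 0, -0.003, 0.001, -1]
    - [-0.5, 0.5, 7, 0, -0.002, 0, -1]
    - [0, 0, 8, 0, 0, 0, -1]
    - [0, 0, 6, 0, 0, 0, -1]
    - [0, 0, 3, 0, 0, 0, -1]
    - [0, 0, 0, 0, 0, 0, -1]

```text
t: 19.92
tcp_pos: [0.5351, 0.1091, 0.0339]
tool_rot: [0.998, -0.068, -0.0, -0.001]
force: [-0.4, -0.1, -2.5]
finger_gap: 0.122
```

```bash
python3 -c "
from h import *
st();plan([.535,.1095,.0264],Rt(-.137),1);snap('wrist','wrist10')"
```

```text
t 19.92 tcp [0.5351 0.1091 0.0339] X [ 9.907e-01 -1.361e-01 -4.000e-04] yaw -0.1365 Z [-3.0e-04  1.2e-03 -1.0e+00] F [-0.4 -0.1 -2.5] gap 0.122 q [-0.    0.73  1.77  0.    0.64  1.7 ]
total [-1.460e-01 -3.310e-01  7.523e+00 -1.000e-03  0.000e+00  1.000e-03] from [0.5351 0.1091 0.0339]
[-0.1, -0.3, 7.5] [-0.001, 0.0, 0.001]
```

View pics/wrist10.png

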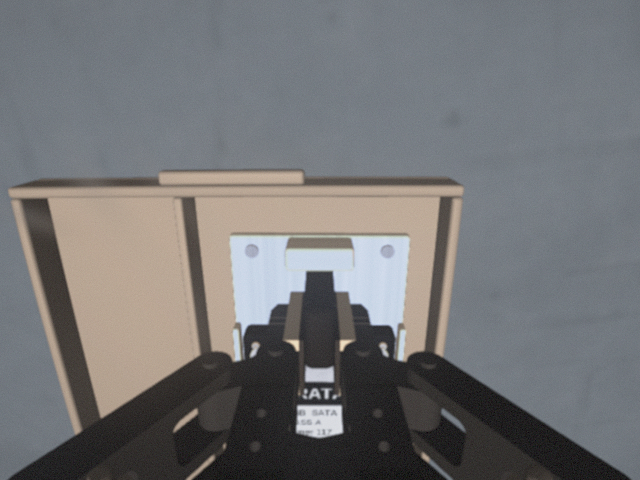

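Caddy plate (232–410) sits between the compartment walls (~203 and ~437), clear of the far wall; set it down gently.

Emit:
servo_tool:
  motion:
    - [0, 0, 2, 0, 0, 0, -1]
    - [0, 0, 2, 0, 0, 0, -1]
    - [0, 0, 2, 0, 0, 0, -1]
    - [0, 0, 1, 0, 0, 0, -1]
    - [0, 0, 0, 0, 0, 0, -1]

```text
t: 20.38
tcp_pos: [0.5361, 0.1091, 0.0272]
tool_rot: [0.998, -0.068, 0.001, -0.001]
force: [0.4, -0.4, -3.4]
finger_gap: 0.119
```

```bash
python3 -c "
from h import *
st()"
```

```text
t 20.38 tcp [0.5361 0.1091 0.0272] X [ 0.9907 -0.1361  0.0018] yaw -0.1365 Z [ 0.002   0.0011 -1.    ] F [ 0.4 -0.4 -3.4] gap 0.119 q [-0.    0.74  1.77  0.    0.63  1.7 ]
```

Emit:
servo_tool:
  motion:
    - [0, 0, 1, 0, -0.002, 0, -1]
    - [0, 0, 1, 0, 0, 0, -1]
    - [0, 0, 0.5, 0, 0, 0, -1]

```text
t: 20.63
tcp_pos: [0.5363, 0.1092, 0.0263]
tool_rot: [0.998, -0.068, 0.0, -0.001]
force: [0.2, 0.1, -2.0]
finger_gap: 0.118
```

```bash
python3 -c "
from h import *
st()"
```

```text
t 20.63 tcp [0.5363 0.1092 0.0263] X [ 9.907e-01 -1.358e-01  3.000e-04] yaw -0.1362 Z [ 5.0e-04  1.3e-03 -1.0e+00] F [ 0.2  0.1 -2. ] gap 0.118 q [-0.    0.74  1.77  0.    0.63  1.7 ]
```

Emit:
servo_tool:
  motion:
    - [0, 0, 1, 0, 0, 0, -1]
    - [0, 0, 1, 0, 0, 0, -1]

```text
t: 20.8
tcp_pos: [0.5362, 0.1092, 0.0263]
tool_rot: [0.998, -0.068, 0.0, -0.001]
force: [-2.8, -0.2, 7.2]
finger_gap: 0.119
```

```bash
python3 -c "
from h import *
st()"
```

```text
t 20.8 tcp [0.5362 0.1092 0.0263] X [ 9.907e-01 -1.357e-01  6.000e-04] yaw -0.1361 Z [ 8.0e-04  1.2e-03 -1.0e+00] F [-2.8 -0.2  7.2] gap 0.119 q [-0.    0.74  1.77  0.    0.63  1.7 ]
```

Emit:
servo_tool:
  motion:
    - [0, 0, 0, 0, 0, 0, -0.6]
    - [0, 0, 0, 0, 0, 0, -0.2]
    - [0, 0, 0, 0, 0, 0, 0]
    - [0, 0, -1, 0, 0, 0, 0]
    - [0, 0, -5, 0, 0, 0, 0]
    - [0, 0, -10, 0, 0, 0, 0]
    - [0, 0, -15, 0, 0, 0, 0]
    - [0, 0, -20, 0, 0, 0, 0]
    - [0, 0, -25, 0, 0, 0, 0]
    - [0, 0, -25, 0, 0, 0, 0]
    - [0, 0, -25, 0, 0, 0, 0]
    - [0, 0, -20, 0, 0, 0, 0]

```text
t: 21.8
tcp_pos: [0.5336, 0.1089, 0.1786]
tool_rot: [0.998, -0.068, -0.004, -0.0]
force: [-0.0, -0.5, -0.7]
finger_gap: 0.503
```

Emit:
servo_tool:
  motion:
    - [0, 0, -20, 0, 0, 0, 0]
    - [-10, 0, -20, 0, 0, 0, 0]
    - [-15, 0, -20, 0, 0, 0, 0]
    - [-15, 0, -10, 0, 0, 0, 0]
    - [-10, 0, 0, 0, 0, 0, 0]
    - [0, 0, 0, 0, 0, 0, 0]
    - [0, 0, 0, 0, 0, 0, 0]

```text
t: 22.38
tcp_pos: [0.4849, 0.1158, 0.263]
tool_rot: [0.998, -0.068, 0.006, -0.001]
force: [0.9, -1.0, -0.1]
finger_gap: 0.499
```

```bash
python3 -c "
from h import *
st();snap('wrist','wrist11');snap('scene','scene11')
a=cv2.imread('pics/scene11.png')[190:310,180:340]; cv2.imwrite('pics/c11.png',cv2.resize(a,None,fx=4.5,fy=4.5,interpolation=cv2.INTER_CUBIC))"
```

```text
t 22.38 tcp [0.4849 0.1158 0.263 ] X [ 0.9906 -0.1364  0.0117] yaw -0.1369 Z [ 0.012   0.0016 -0.9999] F [ 0.9 -1.  -0.1] gap 0.499 q [0.01 0.31 1.71 0.   1.11 1.72]
```

View pics/wrist11.png

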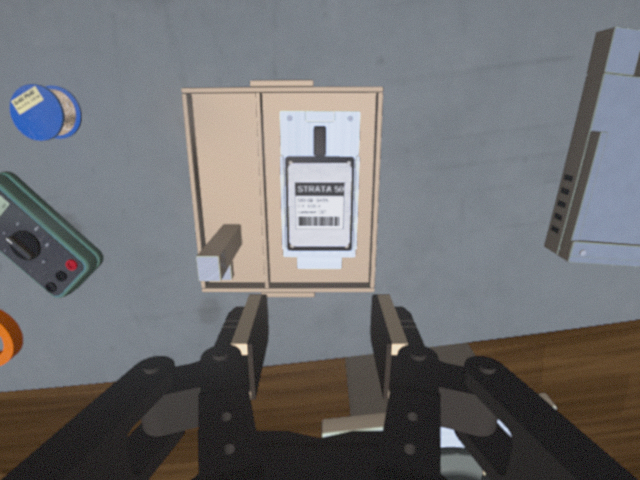

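View pics/c11.png

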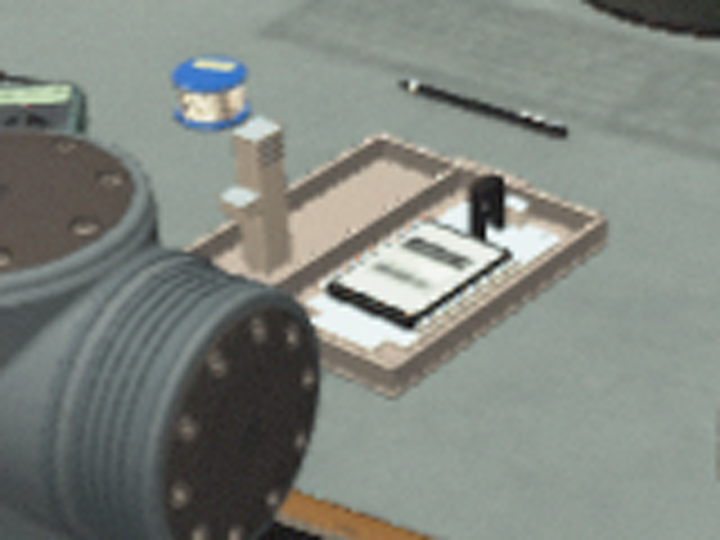

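```bash
python3 - <<'E'
from h import *
s=load('wrist11'); c0=np.array([.4832,.152]); y=-.137
def loc(P): d=P[:2]-c0; return np.round([d[0]*np.cos(y)+d[1]*np.sin(y),-d[0]*np.sin(y)+d[1]*np.cos(y)+.0353],4)
for n,p,z in [('pl',(280,111),.01),('pr',(360,112),.01),('tl',(299,268),.01),('tr',(341,267),.01),('disk ul',(286,157),.021),('ur',(354,157),.021),('lr',(351,249),.021),('ll',(288,249),.021)]: print(n,loc(onz(s,p,z)))
print(manip.sign_off())
E
```

```text
pl [0.0852 0.0391]
pr [ 0.0842 -0.0396]
tl [-0.082   0.0231]
tr [-0.0807 -0.0237]
disk ul [0.0415 0.0334]
ur [ 0.0415 -0.0339]
lr [-0.0553 -0.0333]
ll [-0.0554  0.0338]
the job is handed in; nothing more can be done
None
```

The job is handed in at about 22.4 s of the 51 s allowed: lock bar in the narrow compartment, caddy in the wide one. Hand-in reported no verdict.

- **Lock bar:** I drew it straight up out of the well and stood it upright in the narrow compartment, about 2 mm off the compartment's centreline. I released it with the caddy still in the dock.
- **Caddy:** I tilted it 0.3 rad about its tongue and drew it about 40 mm along its own axis. I then lifted it clear, set it down with about 7 N of contact force, and released it.

**Last checks:**
- The final wrist and scene pictures show the bar standing and the gripper clear of everything.
- They also show the caddy flat and right way up inside the wide compartment. Its origin measures about 4–5 mm along x and about 0 mm across y from the compartment centre, against limits of 40 and 30 mm.
- The multimeter and spool look undisturbed in those last pictures. The fan was not in the last wrist picture, and I did not measure how far any of the three might have shifted.
- The caddy's flatness was not measured directly. It rests on the set-down height, 26.3 mm against the expected 26.4 mm, and on both ends lying inside the walls.
- Sizes measured from the pictures came out 2–4% small against the given dimensions.

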